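Screw down a new cutting-board stand and clear its spacers

TASK

Screw the new wooden cutting-board stand down: with the screwdriver, turn both of its big slotted screws clockwise until each is fully home, while the orange spacers are still in the stand's slot to keep it straight. After that pull every spacer up out of the slot and put it in the blue tray, wherever the tray is by then; finish with the screwdriver upright in its own holder again and leave the mugs, glass, salt shaker and teaspoon where they are.

Things in the scene. Friction and masses are not known exactly. Their poses are not given: they have to be found in the camera images.
- rack: Cutting-board stand, pale wood, fixed; place and yaw vary. Origin: centre of its underside; y along its length. Base 110 (x) x 310 (y) x 12 mm. Two rails 20 mm thick, 214 mm long (centred in y), tops at z 57 mm; between them along y a slot 12.5 mm wide, centred at x = 0, floor at z 12 mm. Screws at x = 0, y = +132 mm (left) and -132 mm (right).
- screw_left_slot (a point): Centre of the top of the left screw's round steel head, 26 mm across, 6 mm thick, at the +y end of the rack. Top 26.6 mm above the worktop at joint 0, 18.6 mm when home. In it a straight slot with closed ends, 16.6 mm long, 5.5 mm wide, 4.2 mm deep. Site x = along the slot, z = up; the axes turn with the screw.
- screw_right_slot (a point): The same for the right screw (the -y end of the rack).
- screw_left_turn (a joint): Left screw's turn, rad: grows clockwise seen from above; starts at 0 to 0.5; hard stop, fully home, at 3.2 (about half a turn). The head sinks 2.5 mm per rad, so push the bit down after it or it leaves the slot. Friction about 0.08 N m; stays where left, push alone does not turn it. The bit may be lifted, turned back and seated again (slot is alike after half a turn).
- screw_right_turn (a joint): Right screw's turn, the same.
- screw_left: The left screw as a body (26 mm head). To be turned with the screwdriver only, never with the fingers. Origin at the centre of the head's underside.
- screw_right: The right screw as a body, the same.
- driver: Screwdriver, yellow/black handle, 122 mm long, 0.14 kg, bit down in its holder. Origin: centre of the bit's end; z up to the handle; x along the blade's width. Blade 14 mm wide (x), 3 mm thick (y; 2 mm in the last 3 mm), 14 mm long; shank 9 mm round; black guard 34 mm round at z 60-66 mm; square handle 24 x 24 mm at z 66-122 mm, flats along x and y.
- driver_grip (a point): Point on the screwdriver's axis 96 mm above the bit's end, about the middle of the square handle; axes as the screwdriver's.
- stand: Screwdriver holder: fixed grey block 76 x 76 x 66 mm on a dark 92 mm square foot; origin: centre of its underside, z up. Square hole in its top, 20 x 20 mm, 64 mm deep, 3 mm chamfer; the screwdriver stands in it with its guard on the block's top, bit's end 6 mm above the worktop, handle from 72 to 128 mm. Holder and tray may swap sides between starts.
- tray: Loose blue open tray, 180 (x) x 130 (y) x 35 mm high, walls and floor 4 mm, 0.5 kg. Origin at the centre of its underside, z up. It may get knocked a few centimetres aside during the work.
- spacer_1: Orange plastic spacer plate, 11 (x) x 34 (y) x 62 mm (z), 0.03 kg; origin at the centre of its lower end, z up as it stands in the slot of the rack with its 34 mm width along the slot. Its lower 45 mm are in the slot; only the top 17 mm stick out above the rails. Two to four spacers are there; the others are absent.
- spacer_2: Orange plastic spacer plate, 11 (x) x 34 (y) x 62 mm (z), 0.03 kg; origin at the centre of its lower end, z up as it stands in the slot of the rack with its 34 mm width along the slot. Its lower 45 mm are in the slot; only the top 17 mm stick out above the rails. Two to four spacers are there; the others are absent.
- spacer_3: Orange plastic spacer plate, 11 (x) x 34 (y) x 62 mm (z), 0.03 kg; origin at the centre of its lower end, z up as it stands in the slot of the rack with its 34 mm width along the slot. Its lower 45 mm are in the slot; only the top 17 mm stick out above the rails. Two to four spacers are there; the others are absent.
- spacer_4: Orange plastic spacer plate, 11 (x) x 34 (y) x 62 mm (z), 0.03 kg; origin at the centre of its lower end, z up as it stands in the slot of the rack with its 34 mm width along the slot. Its lower 45 mm are in the slot; only the top 17 mm stick out above the rails. Two to four spacers are there; the others are absent.
- mug_1: White dotted mug, 63 x 88 x 54 mm, bystander; origin at its underside.
- mug_2: Black mug, 66 x 93 x 49 mm, bystander; origin at its underside.
- salt_shaker: Glass salt shaker with a metal top, 44 x 44 x 90 mm, bystander; origin at its underside.
- small_glass: Small clear glass, 46 x 46 x 58 mm, bystander; origin at its underside.
- teaspoon: Steel teaspoon, 133 x 28 x 9 mm, bystander lying on the worktop.

How it is judged (in metres and radians):
On the way:
1. both screws are fully home while every spacer still stands in the slot (value of joint each of screw_left_turn, screw_right_turn above 3 rad and z of each of spacer_1, spacer_2, spacer_3, spacer_4 in the frame of rack below 0.022 m and x of spacer_1 in the frame of rack between -0.012 and 0.012 m and y of spacer_1 in the frame of rack between -0.115 and 0.115 m and x of spacer_2 in the frame of rack between -0.012 and 0.012 m and y of spacer_2 in the frame of rack between -0.115 and 0.115 m and x of spacer_3 in the frame of rack between -0.012 and 0.012 m and y of spacer_3 in the frame of rack between -0.115 and 0.115 m and x of spacer_4 in the frame of rack between -0.012 and 0.012 m and y of spacer_4 in the frame of rack between -0.115 and 0.115 m), for 0.2 s.
At the end, for the whole second after the job is handed in: Both screws at 3.0 rad or more; every spacer present at rest in the tray (origin inside its walls, under 60 mm above its underside); tray upright on the worktop; screwdriver upright (0.12 rad) in its holder, within 8 mm of the hole's axis, guard within 5 mm of the block, at rest (value of joint each of screw_left_turn, screw_right_turn above 3 rad and x of spacer_1 in the frame of tray between -0.088 and 0.088 m and y of spacer_1 in the frame of tray between -0.063 and 0.063 m and z of each of spacer_1, spacer_2, spacer_3, spacer_4 in the frame of tray below 0.06 m and linear speed of each of spacer_1, spacer_2, spacer_3, spacer_4, driver below 0.03 m/s and x of spacer_2 in the frame of tray between -0.088 and 0.088 m and y of spacer_2 in the frame of tray between -0.063 and 0.063 m and x of spacer_3 in the frame of tray between -0.088 and 0.088 m and y of spacer_3 in the frame of tray between -0.063 and 0.063 m and x of spacer_4 in the frame of tray between -0.088 and 0.088 m and y of spacer_4 in the frame of tray between -0.063 and 0.063 m and horizontal distance between driver and stand below 0.008 m and angle between driver's own z axis and vertical below 0.12 rad and z of driver in the frame of stand between 0.002 and 0.011 m and angle between tray's own z axis and vertical below 0.08 rad and height (world z) of tray below 0.01 m); the robot touches nothing.
It fails at once if a mug, the glass, the salt shaker or the teaspoon is pushed more than 3 cm (distance of any of mug_1, mug_2, salt_shaker, small_glass, teaspoon from where it was at the start of the episode above 0.03 m).
It fails at once if a screw is worked with the fingers instead of the screwdriver (contact force between the fingers and screw_left above 1 N or contact force between the fingers and screw_right above 1 N).
Of spacer_1, spacer_2, spacer_3, spacer_4 only 2 to 4 are there at a start; the rules pass over those that are not, and their reading is None.
At some moment in a run one of tray may be knocked a few centimetres aside while the robot is not near it.
It also fails if it takes over 208 s, if anything falls off the work surface, if the arm or the gripper's body presses on something with over 40 N, if the wrist force passes 120 N, or if a joint passes its speed limit or range.

ROBOT

A 7-joint arm with a two-finger parallel gripper is mounted at the origin on a cart in front of the work surface, level with it; the furniture and walls round the work are solid. World frame = base frame: x ahead of the robot, y to its left, z up, the work surface at z = 0. Lengths are in mm, angles in degrees, forces in N, time in s.
With the tool pointing down it reaches from about 425 to 950 mm from the base axis. Payload 16.7 kg.
Tool frame: the origin (TCP) lies at the very end of the fingers, on their centre line; the grasp point (between the pads) lies 19 mm behind it (env.tcp_to_grasp is the z of the grasp point in the tool frame, in mm); z points along the fingers, y is the line along which they close (so a half turn about z gives the same grasp; the last joint's range is limited). The gripper opens to 94 mm and grips with 3 to 60 N. Pads are 16 mm wide; open, the fingers measure 119 mm over their backs; the gripper's body (75 mm by 177 mm) begins 78 mm behind the grasp point.
Start: joints at [-74.112, 24.414, 4.234, 92.017, -1.954, 63.644, -3.845], TCP at [279.422, 614.408, 205.467] pointing down, gripper open.
Joint ranges: [-163.25, 163.25], [-28.42, 122.38], [-70.27, 78.77], [12.13, 141.07], [-58.53, 238.53], [9.26, 117.41], [-156.51, 156.51]. Speed limits (degrees/s): [108.29, 108.29, 136.94, 136.94, 172.46, 172.46, 172.46].

INTERFACE

Orientations are given as a 3x3 rotation matrix whose columns are the frame's x, y, z axes.
In Python, from workcell import env, grab_frame, camera_info, ticket gives the robot as it stands.
- The arm moves only by the tool servo_tool, never from a script. Its argument "series" is a list of rows, each a list of 7 numbers: the shift along the tool's x, y, z in cm, then the turn, a rotation vector about the tool's x, y, z in degrees, then the opening, from -1 (shut) to 1 (fully open). A call has 1 to 20 rows; each row shifts and turns the commanded pose from where the row before left it, along the tool's axes as they then stand; what a row does not reach is not made up. A row lasts 1/10 s, in which the tool goes at most 50 mm and 8.59 degrees, less where a joint would pass 70% of its speed; a pose out of reach is approached as far as the arm can. A call is refused whole if a number of a shift passes 5 or a number of a turn 8.59, either way. A call with a gripper value outside its range is refused whole. The fingers move at their own pace and stop on an object; "newtons" is the grip in N (left out, the last holds). Time passes only in rows, so rows that do not move let the fingers close. It gives the time, the measured TCP pose, the force, the opening and the grip force at its end, in the units of the state.
- env.sense(): the state, without advancing time (a new reading comes with each control period).
- grab_frame(name): name is "scene" or "top" or "wrist"; returns the picture (420x560x3 uint8, red, green, blue); there is no depth.
- camera_info(name): a dict with "mtx" (3x3 intrinsics, pixels), "rvec" (rotation vector, rad) and "tvec" (3), from world to camera coordinates, as OpenCV has them. Camera axes: x right, y down, z forward; pixel columns grow to the right and rows downward; lengths in mm; the calibration is good to about 2 mm. The wrist camera is an equidistant fisheye: a pixel r from the principal point sees the ray r / f radians off the axis. A picture is of the moment at which its call begins: read the wrist's pose just before it. camera_info takes no time and is no camera call; for the wrist camera it gives the pose at the moment of the call.
- ticket.close_job(): hands the job in; it is judged then, once.
The state is a dict: "time_s": time; "q": joint angles; "qvel": joint speeds; "joint_torque": joint torques, N m; "tcp_pos": TCP position; "tool_rot": TCP orientation; "force": force on the tool from outside, world axes, zero at the start; "wrist_torque": the same for the moment, N m; "opening": finger opening in mm; "gripper_force": force on a finger pad.
Only numpy, scipy, OpenCV 4.12 (cv2) and the standard library are available. Lean on these libraries where they do the work, as an engineer would, in place of code of your own. Each camera call takes 0.05 s, during which the arm holds its last target. There are 200 camera calls.

## Working session

There is one attempt and no reset: what is moved stays moved. The work goes in short steps, Python scripts to look and compute and a tool call to move; the robot and the scene stay as the last step left them, time stands still between calls to the robot, and variables do not carry over. Pictures are saved under pics/ and viewed, at most 17 in all, crops included, and the job is handed in when it is done.

Besides the shell and the picture viewer there is one more tool, called as a command line: name --pt "numbers of a row" for each row, then --argument value for the rest. servo_tool: Moves the arm, as the interface text tells. Its arguments: {"type":"object","properties":{"series":{"type":"array","items":{"type":"array","items":{"type":"number"}}},"newtons":{"type":"number"}},"required":["series"]}

```bash
mkdir -p pics; ls; cat > h.py <<'E'
import numpy as np, cv2
from workcell import env, grab_frame, camera_info, ticket
def save(n,f,crop=None,s=1):
    im=grab_frame(n); 
    np.save('pics/'+f+'.npy',im)
    o=im[:,:,::-1]
    if crop: o=o[crop[1]:crop[3],crop[0]:crop[2]]
    if s!=1: o=cv2.resize(o,None,fx=s,fy=s,interpolation=cv2.INTER_CUBIC)
    cv2.imwrite('pics/'+f+'.png',o); return im
def ray(ci,uv):
    K=np.array(ci['mtx'],float); R=cv2.Rodrigues(np.array(ci['rvec'],float))[0]; t=np.array(ci['tvec'],float).ravel()
    x=(uv[0]-K[0,2])/K[0,0]; y=(uv[1]-K[1,2])/K[1,1]
    if ci.get('fish'):
        r=np.hypot(x,y); d=np.array([np.sin(r)*x/max(r,1e-9),np.sin(r)*y/max(r,1e-9),np.cos(r)])
    else: d=np.array([x,y,1.])
    return -R.T@t, R.T@d
def onz(ci,uv,z):
    o,d=ray(ci,uv); return o+d*(z-o[2])/d[2]
def proj(ci,p):
    K=np.array(ci['mtx'],float); R=cv2.Rodrigues(np.array(ci['rvec'],float))[0]; t=np.array(ci['tvec'],float).ravel()
    c=R@np.array(p,float)+t
    if ci.get('fish'):
        h=np.hypot(c[0],c[1]); th=np.arctan2(h,c[2]); n=c[:2]/max(h,1e-9)*th
    else: n=c[:2]/c[2]
    return np.array([n[0]*K[0,0]+K[0,2],n[1]*K[1,1]+K[1,2]])
def cam(n):
    c=dict(camera_info(n)); c['fish']=(n=='wrist'); return c
E
python3 - <<'E'
from h import *
save('top','top0'); save('scene','sc0'); save('wrist','wr0')
for n in('top','scene','wrist'): print(n,camera_info(n))
s=env.sense(); print(s,env.tcp_to_grasp)
a=cv2.imread('pics/top0.png');b=cv2.imread('pics/sc0.png')
E
```

```text
pics
top {'mtx': array([[402.41696373,   0.        , 285.43497849],
       [  0.        , 402.41696373, 211.47074725],
       [  0.        ,   0.        ,   1.        ]]), 'rvec': array([ 2.18202602, -2.20333272,  0.10030134]), 'tvec': array([-117.99106801,  538.77784632, 1254.46029483])}
scene {'mtx': array([[391.67512945,   0.        , 282.57663243],
       [  0.        , 391.67512945, 213.27908324],
       [  0.        ,   0.        ,   1.        ]]), 'rvec': array([ 0.24410841, -2.74279616,  1.36420163]), 'tvec': array([528.17993953, 209.75417924, 955.48439051])}
wrist {'mtx': array([[325.1922621 ,   0.        , 279.67281636],
       [  0.        , 325.1922621 , 207.55694984],
       [  0.        ,   0.        ,   1.        ]]), 'rvec': array([-2.44467549, -1.57373473, -0.20961321]), 'tvec': array([-673.99890313,  -27.74380403,  391.2238372 ])}
{'time_s': 0.15, 'q': array([-74.1113649 ,  24.44153986,   4.23416901,  92.04055454,
        -1.95335003,  63.64463204,  -3.84326779]), 'qvel': array([-0.06266546, -0.16340779, -0.14798256, -0.05095072,  0.01988459,
        0.0153136 , -0.03731438]), 'joint_torque': array([ 4.26650397e-03, -9.36285067e+01,  3.66987102e+00, -4.54424071e+01,
       -4.85330319e-02,  1.81800302e-02,  1.40440916e-04]), 'tcp_pos': array([279.34479926, 614.1366581 , 204.96154907]), 'tool_rot': array([[-9.10272802e-01,  4.14008848e-01, -3.15218818e-04],
       [ 4.14008959e-01,  9.10272363e-01, -8.97786512e-04],
       [-8.47565809e-05, -9.47734059e-04, -9.99999547e-01]]), 'force': array([-0.53982322, -0.77613467, -0.15726067]), 'wrist_torque': array([ 0.02237059, -0.00180834,  0.036715  ]), 'gripper_force': 0.0, 'opening': 93.99776181359908} -18.8
```

View pics/top0.png

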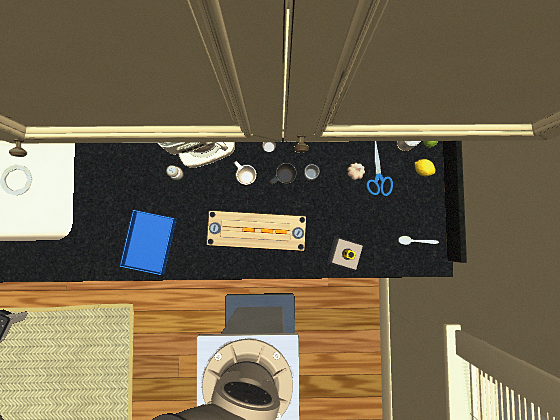

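View pics/sc0.png

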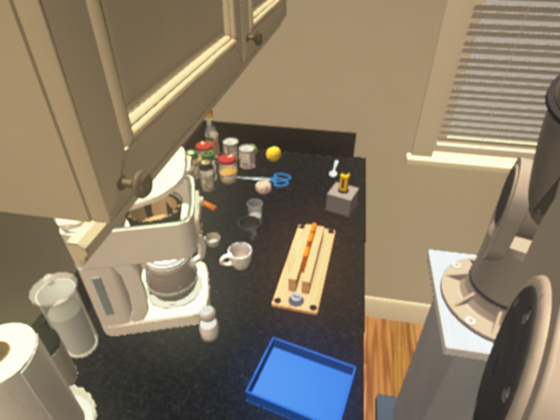

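The top view shows the blue tray at (147,242), the rack at (257,231) with three orange spacers at (248,230), (267,231), (281,232), the screws at (215,228) and (299,233), and the holder at (347,253). The mugs and shaker are behind the rack.

```bash
python3 - <<'E'
from h import *
im=np.load('pics/top0.npy'); c=cam('top'); hsv=cv2.cvtColor(im,cv2.COLOR_RGB2HSV)
o=cv2.resize(im[195:285,110:380,::-1],None,fx=2.9,fy=2.9,interpolation=cv2.INTER_CUBIC); cv2.imwrite('pics/t0c.png',o)
def comps(m,z,mn=6):
    n,l,s,ce=cv2.connectedComponentsWithStats(m.astype('uint8'))
    for i in range(1,n):
        if s[i,4]>=mn: print(ce[i].round(1),s[i],onz(c,ce[i],z).round(1))
H,S,V=[hsv[:,:,i].astype(int) for i in range(3)]
roi=np.zeros(H.shape,bool); roi[200:280,100:380]=1
print('blue'); m=roi&(H>100)&(H<125)&(S>150)&(V>90); comps(m,20,200)
r=cv2.minAreaRect(np.argwhere(m&(np.indices(H.shape)[1]<190))[:,::-1].astype('f4')); print(r,[onz(c,p,35).round() for p in cv2.boxPoints(r)])
print('orange'); comps(roi&(H>5)&(H<18)&(S>200)&(V>150),74-12,4)
print('yellow'); comps(roi&(H>22)&(H<33)&(S>180)&(V>120),128,2)
print('wood'); m=roi&(H>8)&(H<28)&(S>40)&(S<170)&(V>140)&(np.indices(H.shape)[1]<320); m=cv2.morphologyEx(m.astype('uint8'),cv2.MORPH_CLOSE,np.ones((9,9)))
r=cv2.minAreaRect(np.argwhere(m)[:,::-1].astype('f4'));print(r); print([onz(c,p,12).round(1) for p in cv2.boxPoints(r)], onz(c,r[0],12))
E
```

```text
blue
[148.1 242.1] [ 120  210   56   65 2404] [445.4 308.4  20. ]
((147.7102508544922, 242.2052001953125), (45.0384635925293, 59.07642364501953), 12.875000953674316) [array([373., 391.,  35.]), array([551., 354.,  35.]), array([518., 217.,  35.]), array([341., 256.,  35.])]
orange
[251.9 229.9] [248 228   7   4  14] [479.  -19.6  62. ]
[270.3 229.5] [268 229   5   3   6] [479.8 -75.8  62. ]
[267. 232.] [265 232   5   1   5] [472.3 -65.5  62. ]
[283.5 233. ] [282 233   4   1   4] [ 468.7 -115.9   62. ]
yellow
[249.5 228. ] [249 228   2   1   2] [482.8 -16.9 128. ]
[266.5 229. ] [266 229   2   1   2] [479.4 -66.  128. ]
[283.5 230. ] [283 230   2   1   2] [ 476.1 -115.1  128. ]
[350.5 254.1] [347 250   9   9  31] [ 404.6 -308.   128. ]
wood
((263.0, 245.0), (112.0, 68.0), 0.0)
[array([327.8, 125.2,  12. ]), array([542. , 126.1,  12. ]), array([ 538.8, -230.7,   12. ]), array([ 323.6, -227.1,   12. ])] [432.37854609 -51.1854803   12.        ]
```

View pics/t0c.png

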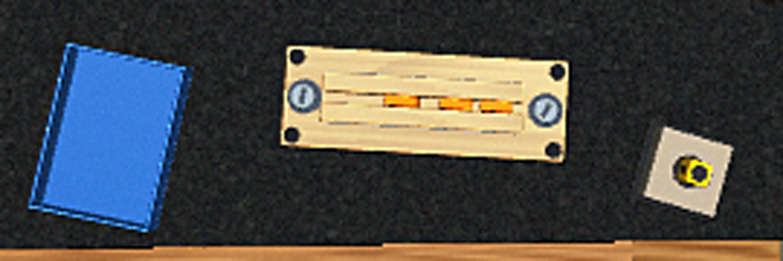

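View pics/wr0.png

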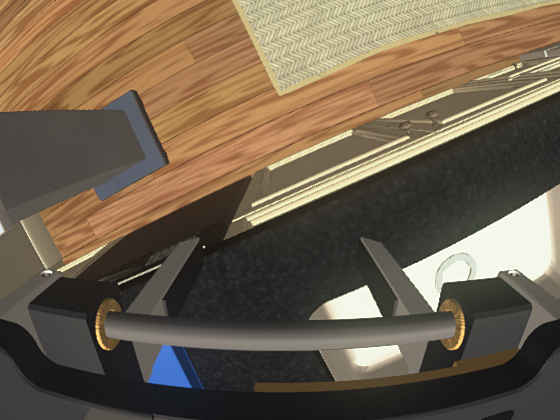

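```bash
cat >> h.py <<'E'
from scipy.spatial.transform import Rotation as Ro
def to(x,y,z,psi):
    "print tool-frame shift (cm) and z turn (deg) to reach TCP x,y,z (mm), tool y axis at world yaw psi (deg), pointing down"
    s=env.sense(); R=np.array(s['tool_rot']); p=np.array(s['tcp_pos'])
    a=np.radians(psi); Y=np.array([np.cos(a),np.sin(a),0]); Z=np.array([0,0,-1.]); X=np.cross(Y,Z)
    T=np.stack([X,Y,Z],1)
    print('shift cm',(R.T@(np.array([x,y,z])-p)/10).round(3),'turn deg',np.degrees(Ro.from_matrix(R.T@T).as_rotvec()).round(2), 'q',s['q'].round(1),'t',s['time_s'],'F',s['force'].round(1),'tcp',p.round(1))
E
python3 - <<'E'
from h import *
c=cam('top'); f=lambda u,v:(110+u/2.9,195+v/2.9)
P=[onz(c,f(*p),12) for p in[(286,45),(569,62),(563,162),(280,145)]]
print(np.round(P,1)); ctr=np.mean(P,0); d=(P[0]+P[3]-P[1]-P[2]); print('rack',ctr.round(1),np.degrees(np.arctan2(d[1],d[0])), np.linalg.norm(d)/2)
print('scr',onz(c,f(304,96),25),onz(c,f(545,110),25))
Q=[onz(c,f(*p),66) for p in[(664,126),(734,147),(715,217),(642,196)]];e=Q[0]-Q[3]
print('stand',np.mean(Q,0),np.degrees(np.arctan2(e[1],e[0])))
to(480,0,220,20); to(404,-308,220,-37)
print(proj(cam('wrist'),env.sense()['tcp_pos']))
E
```

```text
[[ 543.5  120.9   12. ]
 [ 521.9 -189.5   12. ]
 [ 412.5 -181.4   12. ]
 [ 434.3  127.1   12. ]]
rack [478.  -30.7  12. ] 85.9944939043351 310.2241273805327
scr [486.95542016  99.08635549  25.        ] [ 469.20580046 -161.78452627   25.        ]
stand [ 402.56690017 -309.82984197   66.        ] -18.62662927986745
shift cm [-43.691 -47.597  -1.455] turn deg [-5.000e-02  3.000e-02  4.554e+01] q [-74.1  24.4   4.2  92.   -2.   63.6  -3.8] t 0.15 F [-0.5 -0.8 -0.2] tcp [279.3 614.1 205. ]
shift cm [-49.524 -78.78   -1.425] turn deg [-3.0000e-02  5.0000e-02  1.0254e+02] q [-74.1  24.4   4.2  92.   -2.   63.6  -3.8] t 0.15 F [-0.5 -0.8 -0.2] tcp [279.3 614.1 205. ]
[280.05059524 252.64011702]
```

servo_tool --pt "-2.43 -2.64 -0.08 0 0 2.5 1" --pt "-2.3 -2.75 -0.08 0 0 0 1" --pt "-2.3 -2.75 -0.08 0 0 0 1" --pt "-2.3 -2.75 -0.08 0 0 0 1" --pt "-2.3 -2.75 -0.08 0 0 0 1" --pt "-2.3 -2.75 -0.08 0 0 0 1" --pt "-2.3 -2.75 -0.08 0 0 0 1" --pt "-2.3 -2.75 -0.08 0 0 0 1" --pt "-2.3 -2.75 -0.08 0 0 0 1" --pt "-2.3 -2.75 -0.08 0 0 0 1" --pt "-2.3 -2.75 -0.08 0 0 0 1" --pt "-2.3 -2.75 -0.08 0 0 0 1" --pt "-2.3 -2.75 -0.08 0 0 0 1" --pt "-2.3 -2.75 -0.08 0 0 0 1" --pt "-2.3 -2.75 -0.08 0 0 0 1" --pt "-2.3 -2.75 -0.08 0 0 0 1" --pt "-2.3 -2.75 -0.08 0 0 0 1" --pt "-2.3 -2.75 -0.08 0 0 0 1"

```text
time_s: 1.95
tcp_pos: [427.2, -15.1, 220.0]
tool_rot: [[-0.891, 0.453, 0.0], [0.453, 0.891, 0.0], [-0.0, 0.0, -1.0]]
force: [0.2, 0.0, -0.5]
opening: 94.4
gripper_force: 0.0
```

```bash
python3 - <<'E'
from h import *
print(np.array(env.sense()['tool_rot']).round(2)); to(404,-308,200,-18.6)
E
```

```text
[[-0.89  0.45  0.  ]
 [ 0.45  0.89  0.  ]
 [-0.    0.   -1.  ]]
shift cm [-11.207 -27.16    1.991] turn deg [ 2.000e-02 -1.000e-02  8.165e+01] q [-39.   -2.1  32.2 122.5   1.3  59.3  55.6] t 1.95 F [ 0.2  0.  -0.5] tcp [427.2 -15.1 220. ]
```

servo_tool --pt "-1.4 -3.4 0 0 0 0 1" --pt "-1.4 -3.4 0 0 0 0 1" --pt "-1.4 -3.4 0 0 0 0 1" --pt "-1.4 -3.4 0 0 0 0 1" --pt "-1.4 -3.4 0 0 0 0 1" --pt "-1.4 -3.4 0 0 0 0 1" --pt "-1.4 -3.4 0 0 0 0 1" --pt "-1.4 -3.4 0 0 0 0 1" --pt "0 0 1 0 0 -4.2 1" --pt "0 0 1 0 0 -4.2 1" --pt "0 0 0 0 0 0 1" --pt "0 0 0 0 0 0 1"

```text
time_s: 3.15
tcp_pos: [403.6, -306.8, 200.0]
tool_rot: [[-0.947, 0.32, -0.0], [0.32, 0.947, 0.0], [0.0, -0.0, -1.0]]
force: [0.5, 0.8, 0.2]
opening: 94.2
gripper_force: 0.0
```

```bash
python3 - <<'E'
from h import *
c=cam('wrist'); to(404,-308,200,71.4); save('wrist','w1')
for z in (128,66): print(proj(c,[403,-309,z]))
E
```

```text
shift cm [-0.078 -0.096  0.001] turn deg [-0.01 -0.03 -0.09] q [-13.2  11.6  49.8 115.7 -10.5  57.2 113. ] t 3.15 F [0.5 0.8 0.2] tcp [ 403.6 -306.8  200. ]
[277.32640775 217.33305748]
[277.84439308 198.92372967]
```

View pics/w1.png

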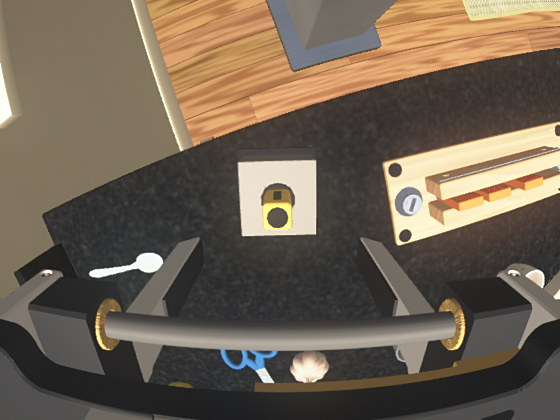

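The wrist view shows the holder block centred at (278,198), with the handle top disc at (277,217). The handle flats line up with the gripper and the position matches (403,-309). I'll descend and grip.

servo_tool --pt "0 -0.23 1.6 0 0 0 1" --pt "0 0 2 0 0 0 1" --pt "0 0 2 0 0 0 1" --pt "0 0 2 0 0 0 1" --pt "0 0 2 0 0 0 1" --pt "0 0 2 0 0 0 1" --pt "0 0 0 0 0 0 1" --pt "0 0 0 0 0 0 -1" --pt "0 0 0 0 0 0 -1" --pt "0 0 0 0 0 0 -1" --pt "0 0 0 0 0 0 -1" --pt "0 0 0 0 0 0 -1" --pt "0 0 0 0 0 0 -1" --pt "0 0 0 0 0 0 -1" --pt "0 0 0 0 0 0 -1" --newtons 60

```text
time_s: 4.7
tcp_pos: [403.0, -309.1, 83.9]
tool_rot: [[-0.948, 0.318, -0.0], [0.318, 0.948, -0.0], [0.0, -0.0, -1.0]]
force: [0.5, 0.5, -0.1]
opening: 33.3
gripper_force: 0.0
```

servo_tool --pt "0 0 0 0 0 0 -1" --pt "0 0 0 0 0 0 -1" --pt "0 0 0 0 0 0 -1" --pt "0 0 0 0 0 0 -1"

```text
time_s: 5.1
tcp_pos: [402.9, -309.1, 83.9]
tool_rot: [[-0.948, 0.318, -0.0], [0.318, 0.948, -0.0], [0.0, -0.0, -1.0]]
force: [0.2, 1.6, -0.5]
opening: 23.5
gripper_force: 59.8
```

servo_tool --pt "0 0 -1 0 0 0 -1" --pt "0 0 -2 0 0 0 -1" --pt "0 0 -2 0 0 0 -1" --pt "0 0 -2 0 0 0 -1" --pt "0 0 -2 0 0 0 -1" --pt "0 0 -1 0 0 0 -1" --pt "0 0 0 0 0 0 -1" --pt "0 0 0 0 0 0 -1"

```text
time_s: 5.9
tcp_pos: [402.9, -308.7, 183.5]
tool_rot: [[-0.948, 0.318, -0.0], [0.318, 0.948, 0.0], [0.0, 0.0, -1.0]]
force: [0.0, -0.0, -2.3]
opening: 23.5
gripper_force: 59.8
```

```bash
python3 - <<'E'
from h import *
c=cam('wrist'); s=env.sense(); p=np.array(s['tcp_pos']); R=np.array(s['tool_rot']); to(469,-162,184,45)
a=grab_frame('wrist'); np.save('pics/w2.npy',a)
cs=cam('scene'); b=grab_frame('scene')
bit=p-[0,0,77.8]
print('wrist bit',proj(c,bit),'guard',proj(c,bit+[0,0,60]),'scene bit',proj(cs,bit), 'cam',ray(c,(280,207))[0])
print('slotR wrist',proj(c,[469,-162,26]))
u,v=proj(cs,bit).astype(int); B=cv2.resize(b[v-40:v+30,u-45:u+45],None,fx=6,fy=6,interpolation=cv2.INTER_CUBIC)
A=cv2.resize(a[100:310,180:450],None,fx=2,fy=2)[:420]
cv2.imwrite('pics/m2.png',np.hstack([A[:,:250] if 0 else cv2.resize(A,(0,0),fx=.47,fy=1)[:, :], B])[:,:,::-1][:600,:800])
E
```

```text
shift cm [-1.601 16.006 -0.043] turn deg [ 2.000e-02 -1.000e-02  2.647e+01] q [-12.4  13.3  49.8 116.6 -12.4  55.3 115.2] t 5.9 F [ 0.  -0.  -2.3] tcp [ 402.9 -308.7  183.5]
wrist bit [280.10558964 215.10889822] guard [280.13648352 241.75777758] scene bit [343.72051983 179.43955015] cam [ 330.19766218 -284.37132833  361.6597232 ]
slotR wrist [420.16993125 208.0104744 ]
```

View pics/m2.png

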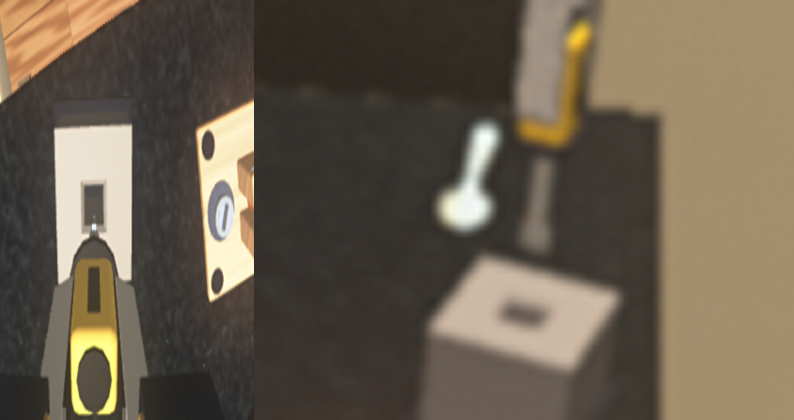

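The scene crop shows the bit flaring wide along roughly world x at (537,240), so the blade lies along tool x. The wrist crop shows the right screw with its slot beside the holder. I'll move so the camera is over the right screw.

servo_tool --pt "-2.12 2.31 0 0 0 0 -1" --pt "-2.12 2.31 0 0 0 0 -1" --pt "-2.12 2.31 0 0 0 0 -1" --pt "-2.12 2.31 0 0 0 0 -1" --pt "-2.12 2.31 0 0 0 0 -1" --pt "0 0 0 0 0 6.6 -1" --pt "0 0 0 0 0 6.6 -1" --pt "0 0 0 0 0 6.6 -1" --pt "0 0 0 0 0 6.6 -1" --pt "0 0 0 0 0 0 -1" --pt "0 0 0 0 0 0 -1"

```text
time_s: 7.1
tcp_pos: [540.0, -233.2, 183.2]
tool_rot: [[-0.71, 0.704, -0.001], [0.704, 0.71, -0.0], [0.001, -0.001, -1.0]]
force: [-0.4, -1.0, -1.0]
opening: 23.6
gripper_force: 59.8
```

```bash
cat >> h.py <<'E'
def rect(im,c,x0,y0,z,half,ppm):
    "metric overhead patch at height z: image up=+x, left=+y"
    n=int(2*half*ppm); m=np.zeros((n,n,2),'f4')
    for i in range(n):
        for j in range(n): m[i,j]=proj(c,[x0+half-(i+.5)/ppm,y0+half-(j+.5)/ppm,z])
    return cv2.remap(im,m[:,:,0],m[:,:,1],cv2.INTER_CUBIC)
E
python3 - <<'E'
from h import *
c=cam('wrist'); to(469,-162,184,45); im=grab_frame('wrist'); np.save('pics/w3.npy',im)
A=rect(im,c,469,-162.4,24.5,30,6)
im1=np.load('pics/w1.npy')
v,u=[int(x) for x in proj(c,[469,-162,24])][::-1]; print(u,v)
B=cv2.resize(im[v-40:v+40,u-40:u+40],(360,360),interpolation=cv2.INTER_CUBIC)
cv2.imwrite('pics/m3.png',np.hstack([A,B])[:,:,::-1])
E
```

```text
shift cm [10.051  0.058 -0.074] turn deg [-0.07 -0.04  0.24] q [-22.3  24.5  51.6 106.8 -22.1  59.4  83.6] t 7.1 F [-0.4 -1.  -1. ] tcp [ 540.  -233.2  183.2]
280 97
```

View pics/m3.png

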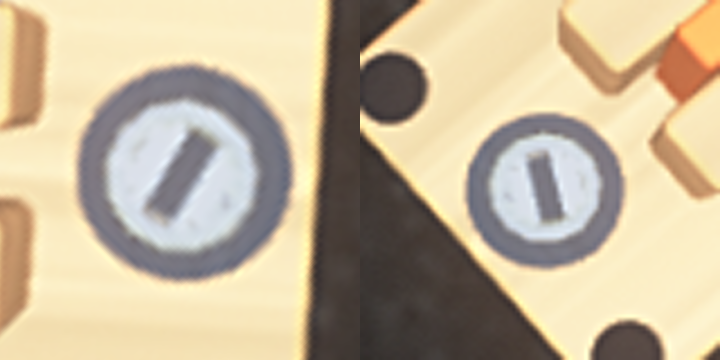

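The rectified patch shows the right head centred at about (182,175) with its dark slot running from (152,218) to (210,130), roughly -33° from world x. Next: exact numbers.

```bash
cat >> h.py <<'E'
def slot(im,c,x0,y0,z):
    "slot centre and yaw (mod 180) on plane z, plus the head disc's centre on plane z-1.6"
    P=10; A=rect(im,c,x0,y0,z,30,P).astype(int); h,s,v=[k.astype(int) for k in cv2.split(cv2.cvtColor(A.clip(0,255).astype('uint8'),cv2.COLOR_RGB2HSV))]
    g=A[:,:,2]+5>=A[:,:,0]                       # not wood: grey-blue
    head=(v>175)&g
    n,l,st,ce=cv2.connectedComponentsWithStats(cv2.morphologyEx(head.astype('uint8'),cv2.MORPH_CLOSE,np.ones((5,5))))
    k=1+np.argmax(st[1:,4]); pts=np.argwhere(l==k)[:,::-1].astype('f4'); hull=cv2.convexHull(pts)
    (cx,cy),r=cv2.minEnclosingCircle(hull); inner=np.zeros(h.shape,'uint8'); cv2.fillConvexPoly(inner,hull.astype(int),1); inner=cv2.erode(inner,np.ones((13,13)))
    m=(inner>0)&(v<(150+40*0)); n,l,st,ce=cv2.connectedComponentsWithStats(m.astype('uint8')); k=1+np.argmax(st[1:,4])
    q=cv2.minAreaRect(np.argwhere(l==k)[:,::-1].astype('f4'))
    b=cv2.boxPoints(q); e=[b[1]-b[0],b[2]-b[1]]; e=max(e,key=np.linalg.norm)
    W=lambda u,w:(round(float(x0+30-(w+.5)/P),1),round(float(y0+30-(u+.5)/P),1))
    M=cv2.moments(hull)
    print('head',W(M['m10']/M['m00'],M['m01']/M['m00']),'r',r/P,'slot',W(*q[0]),'size',np.round(q[1],1)/P,'yaw',np.degrees(np.arctan2(-e[0],-e[1])).round(1))
E
python3 - <<'E'
from h import *
c=cam('wrist'); im=np.load('pics/w3.npy'); slot(im,c,469,-162.4,25)
E
```

```text
head (469.8, -162.6) r 12.620581817626952 slot (470.0, -162.7) size [ 4.77 15.06] yaw -31.4
```

servo_tool --pt "2 0.07 0 0 0 0 -1" --pt "2 0 0 0 0 0 -1" --pt "2 0 0 0 0 0 -1" --pt "2 0 0 0 0 0 -1" --pt "1.95 0 0 0 0 0 -1" --pt "0 0 2 0 0 -7 -1" --pt "0 0 2 0 0 -7 -1" --pt "0 0 1.5 0 0 0 -1" --pt "0 0 1 0 0 0 -1" --pt "0 0 0 0 0 0 -1" --pt "0 0 0 0 0 0 -1"

```text
time_s: 8.25
tcp_pos: [470.4, -163.0, 119.1]
tool_rot: [[-0.856, 0.516, -0.0], [0.516, 0.856, -0.001], [-0.0, -0.001, -1.0]]
force: [-0.3, -0.6, -0.2]
opening: 23.3
gripper_force: 59.8
```

```bash
python3 - <<'E'
from h import *
c=cam('wrist'); to(469.8,-162.6,108,58.6); im=grab_frame('wrist'); np.save('pics/w4.npy',im)
s=env.sense(); p=np.array(s['tcp_pos']); bit=p-[0,0,77.8]; print(proj(c,bit),proj(c,[469.8,-162.6,25]))
u,v=[int(x) for x in proj(c,bit)]
A=cv2.resize(im[v-35:v+35,u-35:u+35],(420,420),interpolation=cv2.INTER_CUBIC); cs=cam('scene'); b=grab_frame('scene'); u,v=[int(x) for x in proj(cs,bit)]; print(proj(cs,bit))
B=cv2.resize(b[v-30:v+30,u-27:u+27],(378,420),interpolation=cv2.INTER_CUBIC)
cv2.imwrite('pics/m4.png',np.hstack([A,B])[:,:,::-1])
E
```

```text
shift cm [7.200e-02 1.000e-03 1.112e+00] turn deg [-0.03  0.    0.32] q [-29.   19.1  49.1 121.3 -19.5  47.7  90.8] t 8.25 F [-0.3 -0.6 -0.2] tcp [ 470.4 -163.   119.1]
[280.30378081 215.22177445] [280.10387441 208.80941274]
[315.09425836 222.924536  ]
```

View pics/m4.png

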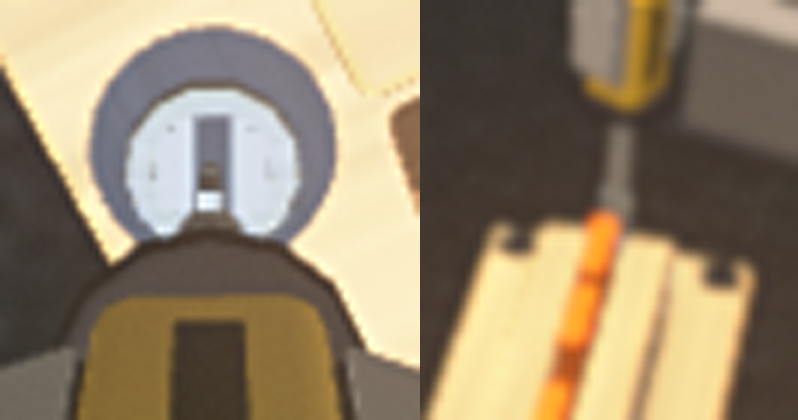

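The wrist crop shows the slot vertical and centred at (213,170), with the bit over it at (209,190): about half a mm left and under 1 mm short. I'll nudge it and descend.

servo_tool --pt "0.1 0.04 0.4 0 0 0.3 -1" --pt "0 0 0.4 0 0 0 -1" --pt "0 0 0.4 0 0 0 -1" --pt "0 0 0.3 0 0 0 -1" --pt "0 0 0.2 0 0 0 -1" --pt "0 0 0.1 0 0 0 -1" --pt "0 0 0 0 0 0 -1"

```text
time_s: 9.05
tcp_pos: [469.6, -161.7, 100.8]
tool_rot: [[-0.855, 0.519, -0.0], [0.519, 0.855, -0.0], [0.0, -0.0, -1.0]]
force: [0.2, -0.4, -1.2]
opening: 23.5
gripper_force: 59.8
```

servo_tool --pt "0 0 0.1 0 0 0 -1" --pt "0 0 0.1 0 0 0 -1" --pt "0 0 0.1 0 0 0 -1" --pt "0 0 0 0 0 0 -1"

```text
time_s: 9.45
tcp_pos: [470.0, -161.8, 98.4]
tool_rot: [[-0.855, 0.519, 0.001], [0.519, 0.855, 0.0], [-0.0, 0.001, -1.0]]
force: [-3.2, 1.3, 15.8]
opening: 23.7
gripper_force: 59.8
```

servo_tool --pt "0 0 0.026 0 0 6 -1" --pt "0 0 0.026 0 0 6 -1" --pt "0 0 0.026 0 0 6 -1" --pt "0 0 0.026 0 0 6 -1" --pt "0 0 0.026 0 0 6 -1" --pt "0 0 0.026 0 0 6 -1" --pt "0 0 0.026 0 0 6 -1" --pt "0 0 0.026 0 0 6 -1" --pt "0 0 0.026 0 0 6 -1" --pt "0 0 0.026 0 0 6 -1"

```text
time_s: 10.45
tcp_pos: [470.3, -162.4, 96.1]
tool_rot: [[0.026, 1.0, 0.001], [1.0, -0.026, -0.001], [-0.001, 0.001, -1.0]]
force: [-3.1, -1.8, 16.1]
opening: 23.5
gripper_force: 59.8
```

```bash
python3 - <<'E'
from h import *
s=env.sense(); print(s['q'].round(1),s['force'],s['wrist_torque'],s['tcp_pos'])
E
```

```text
[-37.5  28.7  63.2 122.8 -34.7  48.9  45.5] [-3.07609749 -1.80354537 16.12125136] [-0.64313904  1.28459693  0.00375414] [ 470.30645158 -162.39806251   96.08517185]
```

servo_tool --pt "0 0 0.026 0 0 6 -1" --pt "0 0 0.026 0 0 6 -1" --pt "0 0 0.026 0 0 6 -1" --pt "0 0 0.026 0 0 6 -1" --pt "0 0 0.026 0 0 6 -1" --pt "0 0 0.026 0 0 6 -1" --pt "0 0 0.026 0 0 6 -1" --pt "0 0 0.026 0 0 6 -1" --pt "0 0 0.026 0 0 6 -1" --pt "0 0 0.026 0 0 6 -1"

```text
time_s: 11.45
tcp_pos: [469.9, -162.7, 93.5]
tool_rot: [[0.879, 0.477, 0.001], [0.477, -0.879, -0.001], [-0.0, 0.002, -1.0]]
force: [-4.7, -2.3, 18.1]
opening: 23.6
gripper_force: 59.8
```

```bash
python3 - <<'E'
from h import *
s=env.sense(); print(s['q'].round(1),s['force'],s['wrist_torque'],s['tcp_pos'])
E
```

```text
[-42.7  39.9  75.5 123.  -48.2  56.4  -1.1] [-4.73060692 -2.25406214 18.12548607] [-0.84353094  1.80239079  0.05995601] [ 469.87691197 -162.70402996   93.45120894]
```

q3 is nearing its limit, so I'll lift, turn back 180° and reseat, since the slot is the same after half a turn.

servo_tool --pt "0 0 -0.5 0 0 0 -1" --pt "0 0 -0.7 0 0 0 -1" --pt "0 0 0 0 0 -8 -1" --pt "0 0 0 0 0 -8 -1" --pt "0 0 0 0 0 -8 -1" --pt "0 0 0 0 0 -8 -1" --pt "0 0 0 0 0 -8 -1" --pt "0 0 0 0 0 -8 -1" --pt "0 0 0 0 0 -8 -1" --pt "0 0 0 0 0 -8 -1" --pt "0 0 0 0 0 -8 -1" --pt "0 0 0 0 0 -8 -1" --pt "0 0 0 0 0 -8 -1" --pt "0 0 0 0 0 -8 -1" --pt "0 0 0 0 0 -8 -1" --pt "0 0 0 0 0 -8 -1" --pt "0 0 0 0 0 -8 -1" --pt "0 0 0 0 0 0 -1"

```text
time_s: 13.25
tcp_pos: [470.0, -161.7, 105.4]
tool_rot: [[-0.857, 0.515, 0.002], [0.515, 0.857, 0.0], [-0.001, 0.001, -1.0]]
force: [-0.4, 0.3, -2.1]
opening: 23.5
gripper_force: 59.8
```

```bash
python3 - <<'E'
from h import *
s=env.sense(); print(s['q'].round(1),s['force'],s['tcp_pos'])
R=np.array(s['tool_rot']);print(np.degrees(np.arctan2(R[1,1],R[0,1]))); to(469.9,-162.7,105,118.5)
E
```

```text
[-26.1  19.5  45.5 122.  -19.5  45.7  90.5] [-0.42624597  0.33576161 -2.07758133] [ 469.9888338  -161.68956587  105.40122993]
58.970376172672474
shift cm [-0.044 -0.091  0.04 ] turn deg [ 3.000e-02  9.000e-02 -5.953e+01] q [-26.1  19.5  45.5 122.  -19.5  45.7  90.5] t 13.25 F [-0.4  0.3 -2.1] tcp [ 470.  -161.7  105.4]
```

servo_tool --pt "0 0 0 0 0 -7.44 -1" --pt "0 0 0 0 0 -7.44 -1" --pt "0 0 0 0 0 -7.44 -1" --pt "0 0 0 0 0 -7.44 -1" --pt "0 0 0 0 0 -7.44 -1" --pt "0 0 0 0 0 -7.44 -1" --pt "0 0 0 0 0 -7.44 -1" --pt "0 0 0 0 0 -7.44 -1" --pt "0 0 0 0 0 0 -1" --pt "0 0 0 0 0 0 -1"

```text
time_s: 14.25
tcp_pos: [469.7, -161.7, 104.9]
tool_rot: [[-0.884, -0.468, 0.0], [-0.468, 0.884, -0.0], [-0.0, -0.0, -1.0]]
force: [-0.1, -0.4, -1.2]
opening: 23.5
gripper_force: 59.8
```

```bash
python3 - <<'E'
from h import *
to(470,-162.3,94,118.5)
E
```

```text
shift cm [ 0.    -0.064  1.087] turn deg [-0.01  0.01 -0.58] q [-14.8  16.7  31.1 121.5 -12.2  44.8 141.8] t 14.25 F [-0.1 -0.4 -1.2] tcp [ 469.7 -161.7  104.9]
```

servo_tool --pt "0 -0.06 0.4 0 0 -0.5 -1" --pt "0 0 0.4 0 0 0 -1" --pt "0 0 0.2 0 0 0 -1" --pt "0 0 0.1 0 0 0 -1" --pt "0 0 0.05 0 0 0 -1" --pt "0 0 0 0 0 0 -1"

```text
time_s: 14.85
tcp_pos: [470.0, -162.1, 93.5]
tool_rot: [[-0.877, -0.48, -0.0], [-0.48, 0.877, 0.0], [-0.0, 0.0, -1.0]]
force: [-4.0, 1.5, 13.1]
opening: 23.8
gripper_force: 59.8
```

servo_tool --pt "0 0 0.026 0 0 6 -1" --pt "0 0 0.026 0 0 6 -1" --pt "0 0 0.026 0 0 6 -1" --pt "0 0 0.026 0 0 6 -1" --pt "0 0 0.026 0 0 6 -1" --pt "0 0 0.026 0 0 6 -1" --pt "0 0 0.026 0 0 6 -1"

```text
time_s: 15.55
tcp_pos: [470.3, -162.5, 91.9]
tool_rot: [[-0.972, 0.234, 0.001], [0.234, 0.972, -0.0], [-0.001, 0.0, -1.0]]
force: [-4.1, -0.7, 15.8]
opening: 23.6
gripper_force: 59.8
```

```bash
python3 - <<'E'
from h import *
s=env.sense(); print(s['force'],s['wrist_torque'],s['tcp_pos']);to(470,-162,92,76)
E
```

```text
[-4.07340008 -0.72455881 15.82577152] [-0.00933016  1.23276558  0.05967915] [ 470.28024429 -162.47391551   91.92982014]
shift cm [ 0.038  0.04  -0.007] turn deg [0.01 0.03 0.46] q [-22.   19.9  40.5 122.3 -18.7  43.8 107. ] t 15.55 F [-4.1 -0.7 15.8] tcp [ 470.3 -162.5   91.9]
```

servo_tool --pt "0 0 0.02 0 0 5 -1" --pt "0 0 0.02 0 0 5 -1" --pt "0 0 0.02 0 0 5 -1" --pt "0 0 0 0 0 0 -1"

```text
time_s: 15.95
tcp_pos: [470.6, -162.4, 91.5]
tool_rot: [[-0.879, 0.477, 0.001], [0.477, 0.879, -0.0], [-0.001, 0.0, -1.0]]
force: [-3.9, 2.0, 20.1]
opening: 23.9
gripper_force: 59.8
```

```bash
python3 - <<'E'
from h import *
s=env.sense(); print(s['force'],s['wrist_torque'],s['tcp_pos']);to(470,-162,92,61)
E
```

```text
[-3.9278959   2.01415137 20.13268912] [0.39073561 1.24308022 0.11656445] [ 470.56009452 -162.37108053   91.45331248]
shift cm [ 0.067  0.006 -0.055] turn deg [0.02 0.04 0.53] q [-24.9  21.   44.4 122.4 -21.1  44.2  94.5] t 15.95 F [-3.9  2.  20.1] tcp [ 470.6 -162.4   91.5]
```

servo_tool --pt "0 0 0.01 0 0 5 -1" --pt "0 0 0.01 0 0 5 -1" --pt "0 0 0.01 0 0 5 -1" --pt "0 0 0 0 0 0 -1"

```text
time_s: 16.35
tcp_pos: [471.1, -162.6, 91.5]
tool_rot: [[-0.726, 0.688, 0.002], [0.688, 0.726, -0.0], [-0.001, 0.001, -1.0]]
force: [-3.8, 0.8, 28.5]
opening: 23.5
gripper_force: 59.9
```

```bash
python3 - <<'E'
from h import *
s=env.sense(); print(s['force'],s['wrist_torque'],s['tcp_pos']);to(470,-162,92,46)
E
```

```text
[-3.84358236  0.77781046 28.47064791] [0.31924209 1.23809216 0.20538588] [ 471.09634391 -162.6009679    91.5190126 ]
shift cm [ 0.121 -0.032 -0.048] turn deg [0.06 0.09 0.53] q [-27.8  22.3  48.3 122.5 -23.8  44.7  82.2] t 16.35 F [-3.8  0.8 28.5] tcp [ 471.1 -162.6   91.5]
```

The screw stopped sinking while the force and torque rose, so it is at its stop. I'll lift, back off and check the slot.

servo_tool --pt "0 0 -0.5 0 0 -4 -1" --pt "0 0 -1 0 0 0 -1" --pt "0 0 -2 0 0 0 -1" --pt "0 0 -2 0 0 0 -1" --pt "0 0 -2 0 0 0 -1" --pt "0 0 -2 0 0 0 -1" --pt "-3 0 0 0 0 0 -1" --pt "-3 0 0 0 0 0 -1" --pt "0 0 0 0 0 0 -1" --pt "0 0 0 0 0 0 -1"

```text
time_s: 17.35
tcp_pos: [516.1, -200.7, 185.5]
tool_rot: [[-0.773, 0.635, -0.001], [0.635, 0.773, -0.001], [0.0, -0.001, -1.0]]
force: [-0.0, 1.2, -1.3]
opening: 23.6
gripper_force: 59.8
```

```bash
python3 - <<'E'
from h import *
c=cam('wrist'); im=grab_frame('wrist'); np.save('pics/w5.npy',im); slot(im,c,470,-162.4,18.6)
to(540,101,186,90)
E
```

```text
head (469.4, -162.6) r 12.639787292480468 slot (469.7, -162.6) size [ 4.97 15.89] yaw -8.5
shift cm [17.228 24.823 -0.064] turn deg [-2.000e-02 -5.000e-02 -3.936e+01] q [-27.1  20.   52.1 111.1 -18.6  57.7  84.1] t 17.4 F [ 0.5  0.1 -0.9] tcp [ 515.8 -200.2  185.4]
```

servo_tool --pt "2.15 3.1 0 0 0 0 -1" --pt "2.15 3.1 0 0 0 0 -1" --pt "2.15 3.1 0 0 0 0 -1" --pt "2.15 3.1 0 0 0 0 -1" --pt "2.15 3.1 0 0 0 0 -1" --pt "2.15 3.1 0 0 0 0 -1" --pt "2.15 3.1 0 0 0 0 -1" --pt "2.15 3.1 0 0 0 0 -1" --pt "0 0 0 0 0 -7.8 -1" --pt "0 0 0 0 0 -7.8 -1" --pt "0 0 0 0 0 -7.8 -1" --pt "0 0 0 0 0 -7.8 -1" --pt "0 0 0 0 0 -7.8 -1" --pt "0 0 0 0 0 0 -1" --pt "0 0 0 0 0 0 -1"

```text
time_s: 18.9
tcp_pos: [539.6, 100.8, 185.6]
tool_rot: [[-1.0, 0.009, -0.0], [0.009, 1.0, 0.0], [0.0, 0.0, -1.0]]
force: [-0.3, -0.6, -0.5]
opening: 23.8
gripper_force: 59.8
```

```bash
python3 - <<'E'
from h import *
c=cam('wrist'); im=grab_frame('wrist'); np.save('pics/w6.npy',im); slot(im,c,487,100.5,25.5)
to(487,101,120,90)
E
```

```text
head (487.6, 100.7) r 12.725377655029297 slot (488.0, 100.9) size [ 4.5  15.72] yaw -10.1
shift cm [ 5.272 -0.032  6.56 ] turn deg [ 0.02 -0.   -0.48] q [-50.9  16.6  40.7 111.3 -12.9  56.7  85.3] t 18.95 F [ 0.2  0.3 -1.4] tcp [539.7 100.9 185.6]
```

servo_tool --pt "2.6 0 0 0 0 4.8 -1" --pt "2.58 0 2 0 0 4.8 -1" --pt "0 0 2 0 0 0 -1" --pt "0 0 2 0 0 0 -1" --pt "0 0 0.8 0 0 0 -1" --pt "0 0 0 0 0 0 -1" --pt "0 0 0 0 0 0 -1"

```text
time_s: 19.65
tcp_pos: [488.8, 103.0, 118.0]
tool_rot: [[-0.985, 0.172, 0.0], [0.172, 0.985, -0.0], [-0.0, -0.0, -1.0]]
force: [0.4, -1.0, -1.1]
opening: 23.7
gripper_force: 59.8
```

```bash
python3 - <<'E'
from h import *
c=cam('wrist'); to(488,101.2,108,79.9); im=grab_frame('wrist'); np.save('pics/w7.npy',im)
s=env.sense(); p=np.array(s['tcp_pos']); bit=p-[0,0,77.8]; print(proj(c,bit),proj(c,[488,100.9,25.5]))
A=cv2.resize(im[180:250,245:315],(560,560),interpolation=cv2.INTER_CUBIC)
cv2.imwrite('pics/m7.png',A[:,:,::-1])
E
```

```text
shift cm [ 0.043 -0.193  0.998] turn deg [-0.01  0.02  0.19] q [-53.6  17.3  40.8 120.9 -15.4  46.9  76.6] t 19.65 F [ 0.4 -1.  -1.1] tcp [488.8 103.  118. ]
[280.33456685 215.33587452] [277.59487848 209.80846595]
```

View pics/m7.png

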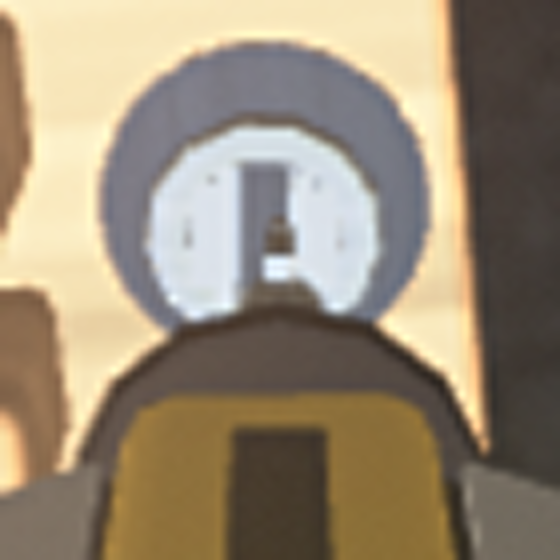

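The bit at (279,240) sits about 1.5 mm right of the slot centre at (265,220), and the yaw is aligned. I'll correct and seat it.

servo_tool --pt "0.06 -0.16 0.4 0 0 0.2 -1" --pt "0 0 0.4 0 0 0 -1" --pt "0 0 0.4 0 0 0 -1" --pt "0 0 0.4 0 0 0 -1" --pt "0 0 0.2 0 0 0 -1" --pt "0 0 0.1 0 0 0 -1" --pt "0 0 0.05 0 0 0 -1" --pt "0 0 0 0 0 0 -1"

```text
time_s: 20.5
tcp_pos: [487.9, 101.6, 98.9]
tool_rot: [[-0.985, 0.175, 0.0], [0.175, 0.985, 0.001], [0.0, 0.001, -1.0]]
force: [-7.9, -2.4, 28.9]
opening: 23.7
gripper_force: 59.8
```

servo_tool --pt "0 0 0.0 0 0 6 -1" --pt "0 0 0.02 0 0 6 -1" --pt "0 0 0.026 0 0 6 -1" --pt "0 0 0.026 0 0 6 -1" --pt "0 0 0.026 0 0 6 -1" --pt "0 0 0.026 0 0 6 -1" --pt "0 0 0.026 0 0 6 -1" --pt "0 0 0.026 0 0 6 -1" --pt "0 0 0.026 0 0 6 -1" --pt "0 0 0.026 0 0 6 -1"

```text
time_s: 21.5
tcp_pos: [488.0, 101.6, 96.5]
tool_rot: [[-0.337, 0.941, 0.0], [0.941, 0.337, 0.001], [0.001, 0.001, -1.0]]
force: [-7.2, -1.3, 24.6]
opening: 23.7
gripper_force: 59.8
```

```bash
python3 - <<'E'
from h import *
s=env.sense(); print(s['q'].round(1),s['force'],s['wrist_torque'],s['tcp_pos'])
E
```

```text
[-63.4  24.5  55.3 122.4 -28.   46.6  29.1] [-7.20587591 -1.26810688 24.59300139] [-0.53977787  2.05879948  0.03638788] [487.98021171 101.64317326  96.48077755]
```

servo_tool --pt "0 0 0.026 0 0 6 -1" --pt "0 0 0.026 0 0 6 -1" --pt "0 0 0.026 0 0 6 -1" --pt "0 0 0.026 0 0 6 -1" --pt "0 0 0.026 0 0 6 -1" --pt "0 0 0.026 0 0 6 -1" --pt "0 0 0.026 0 0 6 -1" --pt "0 0 0.026 0 0 6 -1"

```text
time_s: 22.3
tcp_pos: [488.2, 101.6, 94.4]
tool_rot: [[0.474, 0.881, 0.001], [0.881, -0.474, 0.001], [0.001, 0.0, -1.0]]
force: [-5.9, -1.4, 23.8]
opening: 24.0
gripper_force: 59.8
```

```bash
python3 - <<'E'
from h import *
s=env.sense(); print(s['q'].round(1),s['force'],s['wrist_torque'],s['tcp_pos'])
R=np.array(s['tool_rot']);print(np.degrees(np.arctan2(R[1,1],R[0,1])))
E
```

```text
[-70.3  32.3  67.5 122.7 -39.5  51.   -7.3] [-5.89239616 -1.36478555 23.80881392] [-0.5351369   1.91209749  0.0222653 ] [488.15309468 101.56438675  94.40876601]
-28.290551014780473
```

servo_tool --pt "0 0 -0.5 0 0 0 -1" --pt "0 0 -0.7 0 0 0 -1" --pt "0 0 0 0 0 -8 -1" --pt "0 0 0 0 0 -8 -1" --pt "0 0 0 0 0 -8 -1" --pt "0 0 0 0 0 -8 -1" --pt "0 0 0 0 0 -8 -1" --pt "0 0 0 0 0 -8 -1" --pt "0 0 0 0 0 -8 -1" --pt "0 0 0 0 0 -8 -1" --pt "0 0 0 0 0 -8 -1" --pt "0 0 0 0 0 -8 -1" --pt "0 0 0 0 0 -8 -1" --pt "0 0 0 0 0 -8 -1" --pt "0 0 0 0 0 -8 -1" --pt "0 0 0 0 0 -8 -1" --pt "0 0 0 0 0 -8 -1"

```text
time_s: 24.0
tcp_pos: [487.6, 101.6, 106.0]
tool_rot: [[-0.999, -0.041, 0.001], [-0.041, 0.999, 0.0], [-0.001, 0.0, -1.0]]
force: [-0.6, -0.9, -2.2]
opening: 23.5
gripper_force: 59.8
```

servo_tool --pt "0 0 0 0 0 -8 -1" --pt "0 0 0 0 0 -8 -1" --pt "0 0 0 0 0 -8 -1" --pt "0 0 0 0 0 -8 -1" --pt "0 0 0 0 0 -8 -1" --pt "0 0 0 0 0 -8 -1" --pt "0 0 0 0 0 -8 -1" --pt "0 0 0 0 0 0 -1" --pt "0 0 0 0 0 0 -1"

```text
time_s: 24.9
tcp_pos: [487.7, 101.5, 105.9]
tool_rot: [[-0.534, -0.846, 0.0], [-0.846, 0.534, 0.0], [-0.0, -0.0, -1.0]]
force: [-0.0, -0.3, -1.6]
opening: 23.6
gripper_force: 59.8
```

```bash
python3 - <<'E'
from h import *
to(488,101.3,94.4,159)
E
```

```text
shift cm [ 1.000e-03 -4.100e-02  1.146e+00] turn deg [ -0.02   0.02 -11.27] q [-40.4  16.   24.8 121.   -9.4  44.8 138.1] t 24.9 F [-0.  -0.3 -1.6] tcp [487.7 101.5 105.9]
```

servo_tool --pt "0 -0.03 0.3 0 0 -8 -1" --pt "0 0 0.4 0 0 0 -1" --pt "0 0 0.3 0 0 0 -1" --pt "0 0 0.15 0 0 0 -1" --pt "0 0 0.05 0 0 0 -1" --pt "0 0 0 0 0 0 -1"

```text
time_s: 25.5
tcp_pos: [488.0, 101.6, 94.4]
tool_rot: [[-0.411, -0.911, 0.0], [-0.911, 0.411, 0.0], [-0.0, 0.0, -1.0]]
force: [-5.2, -0.8, 22.2]
opening: 23.5
gripper_force: 59.9
```

servo_tool --pt "0 0 0.0 0 0 6 -1" --pt "0 0 0.01 0 0 6 -1" --pt "0 0 0.01 0 0 6 -1" --pt "0 0 0.026 0 0 6 -1" --pt "0 0 0.026 0 0 6 -1" --pt "0 0 0.026 0 0 6 -1" --pt "0 0 0.026 0 0 6 -1" --pt "0 0 0.026 0 0 6 -1" --pt "0 0 0.026 0 0 6 -1" --pt "0 0 0.026 0 0 6 -1" --pt "0 0 0.026 0 0 6 -1" --pt "0 0 0.026 0 0 6 -1" --pt "0 0 0.026 0 0 6 -1" --pt "0 0 0.02 0 0 5 -1" --pt "0 0 0.02 0 0 5 -1"

```text
time_s: 27.0
tcp_pos: [488.8, 101.5, 91.4]
tool_rot: [[-0.924, 0.383, 0.002], [0.383, 0.924, 0.001], [-0.001, 0.001, -1.0]]
force: [-3.5, -2.3, 24.0]
opening: 23.8
gripper_force: 59.8
```

servo_tool --pt "0 0 0.01 0 0 5 -1" --pt "0 0 0.01 0 0 5 -1" --pt "0 0 0 0 0 0 -1"

```text
time_s: 27.3
tcp_pos: [488.8, 101.4, 91.2]
tool_rot: [[-0.844, 0.537, 0.001], [0.537, 0.844, 0.0], [-0.001, 0.001, -1.0]]
force: [-4.5, -3.3, 27.8]
opening: 23.6
gripper_force: 59.9
```

```bash
python3 - <<'E'
from h import *
s=env.sense(); print(s['q'].round(1),s['force'],s['wrist_torque'],s['tcp_pos'])
E
```

```text
[-56.9  21.7  46.2 122.4 -22.4  44.4  61.1] [-4.49063203 -3.2599083  27.81119462] [-1.11196161  1.50567114  0.26684555] [488.75188738 101.36454945  91.2428282 ]
```

Torque is up to 0.27 N·m, so this screw is at its stop. I'll lift, back off and verify the slot.

servo_tool --pt "0 0 -0.5 0 0 -4 -1" --pt "0 0 -1 0 0 0 -1" --pt "0 0 -2 0 0 0 -1" --pt "0 0 -2 0 0 0 -1" --pt "0 0 -2 0 0 0 -1" --pt "0 0 -2 0 0 0 -1" --pt "-2.5 0 0 0 0 0 -1" --pt "-2.5 0 0 0 0 0 -1" --pt "0 0 0 0 0 0 -1" --pt "0 0 0 0 0 0 -1"

```text
time_s: 28.3
tcp_pos: [531.7, 77.6, 185.2]
tool_rot: [[-0.881, 0.474, -0.0], [0.474, 0.881, -0.001], [0.0, -0.001, -1.0]]
force: [-1.3, -0.4, -1.5]
opening: 23.9
gripper_force: 59.8
```

```bash
python3 - <<'E'
from h import *
c=cam('wrist'); im=grab_frame('wrist'); np.save('pics/w8.npy',im); slot(im,c,488,101,18.6)
to(540,-200,186,71.4)
s=env.sense(); p=np.array(s['tcp_pos']); print(p)
E
```

```text
head (487.5, 100.8) r 12.651881408691406 slot (487.7, 100.8) size [ 4.81 15.88] yaw -7.0
shift cm [-13.899 -24.093  -0.08 ] turn deg [-0.03 -0.03 -9.6 ] q [-56.7  17.4  50.6 113.  -16.   56.8  63.3] t 28.35 F [-0.  -0.  -0.9] tcp [531.3  78.  185.1]
[531.3447777   78.01300321 185.1390274 ]
```

Left slot yaw is -7.0°, so it is home too. Next the screwdriver goes back to its holder.

servo_tool --pt "-0.587 -3.35 0 0 0 0 -1" --pt "-0.587 -3.35 0 0 0 0 -1" --pt "-0.587 -3.35 0 0 0 0 -1" --pt "-0.587 -3.35 0 0 0 0 -1" --pt "-0.587 -3.35 0 0 0 0 -1" --pt "-0.587 -3.35 0 0 0 0 -1" --pt "-0.587 -3.35 0 0 0 0 -1" --pt "-0.587 -3.35 0 0 0 0 -1" --pt "-0.587 -3.35 0 0 0 0 -1" --pt "-0.587 -3.35 0 0 0 0 -1" --pt "-0.587 -3.35 0 0 0 0 -1" --pt "-0.587 -3.35 0 0 0 0 -1" --pt "0 0 0 0 0 -4.8 -1" --pt "0 0 0 0 0 -4.8 -1" --pt "0 0 0 0 0 0 -1" --pt "0 0 0 0 0 0 -1"

```text
time_s: 29.95
tcp_pos: [405.1, -309.2, 185.2]
tool_rot: [[-0.948, 0.319, 0.0], [0.319, 0.948, 0.001], [0.0, 0.001, -1.0]]
force: [-0.1, -0.4, -1.3]
opening: 24.1
gripper_force: 59.8
```

```bash
python3 - <<'E'
from h import *
to(403,-309.1,84.5,71.5)
c=cam('wrist'); im=grab_frame('wrist'); np.save('pics/w9.npy',im)
s=env.sense(); p=np.array(s['tcp_pos']);print(proj(c,p-[0,0,77.8]),proj(c,[403,-309.5,66]))
cv2.imwrite('pics/m9.png',cv2.resize(im[150:260,210:350,::-1],None,fx=5,fy=5,interpolation=cv2.INTER_CUBIC))
E
```

```text
shift cm [ 0.203 -0.065 10.074] turn deg [ 0.04 -0.   -0.09] q [-16.7  14.9  55.5 116.4 -14.9  55.9 117.8] t 29.95 F [-0.1 -0.4 -1.3] tcp [ 405.1 -309.2  185.2]
[280.00968523 215.16842327] [279.01191597 200.51535771]
```

View pics/m9.png

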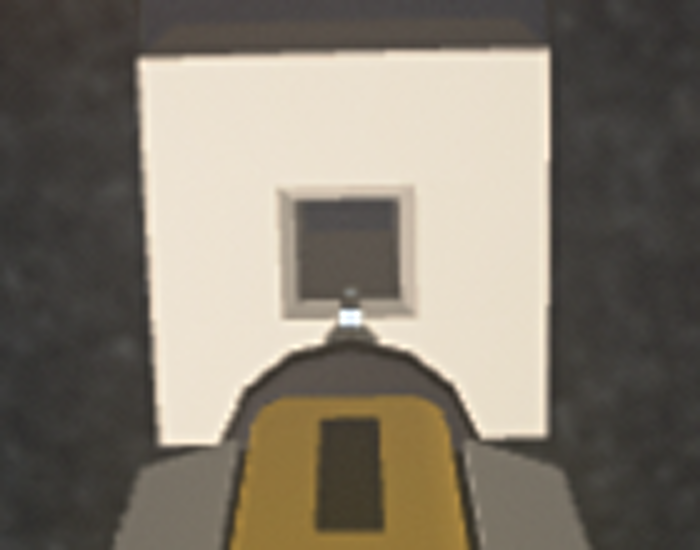

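The hole centre at (347,252) in the crop matches its prediction and the driver looks straight. I'll insert it.

servo_tool --pt "0.2 -0.06 1 0 0 0 -1" --pt "0 0 2 0 0 0 -1" --pt "0 0 2 0 0 0 -1" --pt "0 0 2 0 0 0 -1" --pt "0 0 1.5 0 0 0 -1" --pt "0 0 0.8 0 0 0 -1" --pt "0 0 0.4 0 0 0 -1" --pt "0 0 0.2 0 0 0 -1" --pt "0 0 0.1 0 0 0 -1" --pt "0 0 0 0 0 0 -1"

```text
time_s: 31.0
tcp_pos: [403.3, -309.9, 85.6]
tool_rot: [[-0.949, 0.316, 0.001], [0.316, 0.949, -0.0], [-0.001, 0.0, -1.0]]
force: [0.3, -0.3, -1.8]
opening: 23.9
gripper_force: 59.8
```

servo_tool --pt "0 0 0.1 0 0 0 -1" --pt "0 0 0.1 0 0 0 -1" --pt "0 0 0 0 0 0 -1"

```text
time_s: 31.3
tcp_pos: [403.3, -309.9, 83.8]
tool_rot: [[-0.949, 0.316, 0.001], [0.316, 0.949, 0.0], [-0.001, 0.001, -1.0]]
force: [-2.8, 3.5, 14.2]
opening: 23.7
gripper_force: 59.8
```

servo_tool --pt "0 0 -0.05 0 0 0 -0.3" --pt "0 0 0 0 0 0 -0.2" --pt "0 0 0 0 0 0 0" --pt "0 0 0 0 0 0 0.3" --pt "0 0 0 0 0 0 0.3" --pt "0 0 0 0 0 0 0.3" --pt "0 0 -0.5 0 0 0 0.3" --pt "0 0 -2 0 0 0 0.3" --pt "0 0 -2 0 0 0 0.3" --pt "0 0 -2 0 0 0 0.3" --pt "0 0 -2 0 0 0 0.3" --pt "0 0 -2 0 0 0 0.3" --pt "0 0 0 0 0 0 0.3"

```text
time_s: 32.6
tcp_pos: [403.9, -310.6, 191.0]
tool_rot: [[-0.949, 0.316, 0.003], [0.316, 0.949, -0.001], [-0.003, 0.0, -1.0]]
force: [0.2, -0.2, 0.0]
opening: 60.9
gripper_force: 0.0
```

```bash
python3 - <<'E'
from h import *
# top view: tray, spacers again
im=save('top','top1'); im0=np.load('pics/top0.npy'); c=cam('top')
hsv=cv2.cvtColor(im,cv2.COLOR_RGB2HSV);H,S,V=[hsv[:,:,i].astype(int) for i in range(3)]
m=(H>100)&(H<125)&(S>150)&(V>90); m[:200]=0; m[285:]=0; n,l,st,ce=cv2.connectedComponentsWithStats(m.astype('uint8')); k=1+np.argmax(st[1:,4]); r=cv2.minAreaRect(np.argwhere(l==k)[:,::-1].astype('f4')); print('tray',st[k],[onz(c,p,35).round() for p in cv2.boxPoints(r)])
w=save('wrist','w10'); cw=cam('wrist'); print('handle',proj(cw,[403,-309,128]))
np.savez('pics/w10c.npz',**{k:np.array(v) for k,v in cw.items()})
h=cv2.cvtColor(w,cv2.COLOR_RGB2HSV); m=(h[:,:,0]>22)&(h[:,:,0]<33)&(h[:,:,1]>180)&(h[:,:,2]>200); m[300:]=0; n,l,st,ce=cv2.connectedComponentsWithStats(m.astype('uint8')); k=1+np.argmax(st[1:,4]); print(st[k],ce[k],onz(cw,ce[k],128))
to(478,-31,200,-4); print(proj(cw,[478,-31,74]))
E
```

```text
tray [ 120  210   56   65 2403] [array([373., 391.,  35.]), array([550., 354.,  35.]), array([518., 217.,  35.]), array([341., 256.,  35.])]
handle [280.75089603 220.7896373 ]Traceback (most recent call last):
  File "<stdin>", line 8, in <module>
    return _wrapfunc(a, 'argmax', axis=axis, out=out, **kwds)
    return bound(*args, **kwds)
ValueError: attempt to get argmax of an empty sequence
```

View pics/w10.png

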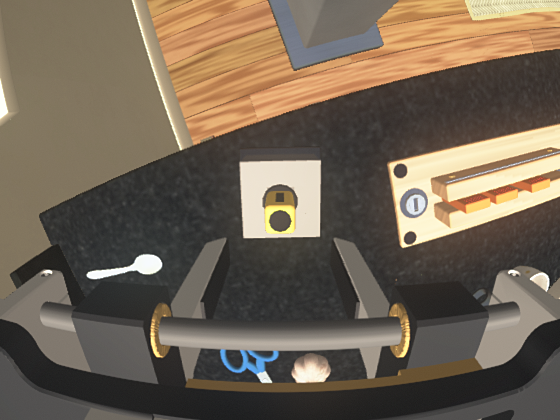

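The wrist view shows the screwdriver seated, with its handle disc at (280,220), and three spacers at (472,203), (503,193) and (534,184). The tray has not moved. On to the spacers.

servo_tool --pt "0.12 3.12 0 0 0 0 0.3" --pt "0.12 3.12 0 0 0 0 0.3" --pt "0.12 3.12 0 0 0 0 0.3" --pt "0.12 3.12 0 0 0 0 0.3" --pt "0.12 3.12 0 0 0 0 0.3" --pt "0.12 3.12 0 0 0 0 0.3" --pt "0.12 3.12 0 0 0 0 0.3" --pt "0.12 3.12 0 0 0 0 0.3" --pt "0 0 0 0 0 7.5 0" --pt "0 0 0 0 0 7.5 0" --pt "0 0 0 0 0 7.5 0" --pt "0 0 0 0 0 7.5 0" --pt "0 0 0 0 0 7.5 0" --pt "0 0 0 0 0 7.5 0" --pt "0 0 0 0 0 7.5 0" --pt "0 0 0 0 0 7.5 0" --pt "0 0 0 0 0 7.5 0" --pt "0 0 0 0 0 7.5 0" --pt "0 0 0 0 0 0 0" --pt "0 0 0 0 0 0 0"

```text
time_s: 34.7
tcp_pos: [472.5, -70.0, 188.2]
tool_rot: [[0.056, 0.998, -0.001], [0.998, -0.056, -0.001], [-0.001, -0.001, -1.0]]
force: [-0.4, 0.9, 0.6]
opening: 46.7
gripper_force: 0.0
```

```bash
cat >> h.py <<'E'
def spacers(im,c):
    A=rect(im,c,475,-50,74,130,3); hsv=cv2.cvtColor(A,cv2.COLOR_RGB2HSV); h,s,v=[k.astype(int) for k in cv2.split(hsv)]
    m=(h>5)&(h<20)&(s>170)&(v>215)
    n,l,st,ce=cv2.connectedComponentsWithStats(m.astype('uint8')); out=[]
    for i in range(1,n):
        if st[i,4]>300:
            q=cv2.minAreaRect(np.argwhere(l==i)[:,::-1].astype('f4'))
            print('sp',(round(475+130-(q[0][1]+.5)/3,1),round(-50+130-(q[0][0]+.5)/3,1)),np.round(np.array(q[1])/3,1),round(q[2],1))
    return A
E
python3 - <<'E'
from h import *
to(477,-70,75,-4)
c=cam('wrist'); im=grab_frame('wrist'); np.save('pics/w11.npy',im); A=spacers(im,c)
u,v=proj(c,[475,-50,74]); cv2.imwrite('pics/m11.png',A[150:600,:,::-1])
E
```

```text
shift cm [ 0.035  0.456 11.324] turn deg [-0.05  0.05  0.79] q [-58.   13.3  68.3 120.1 -15.   55.8  15.1] t 34.7 F [-0.4  0.9  0.6] tcp [472.5 -70.  188.2]
```

View pics/m11.png

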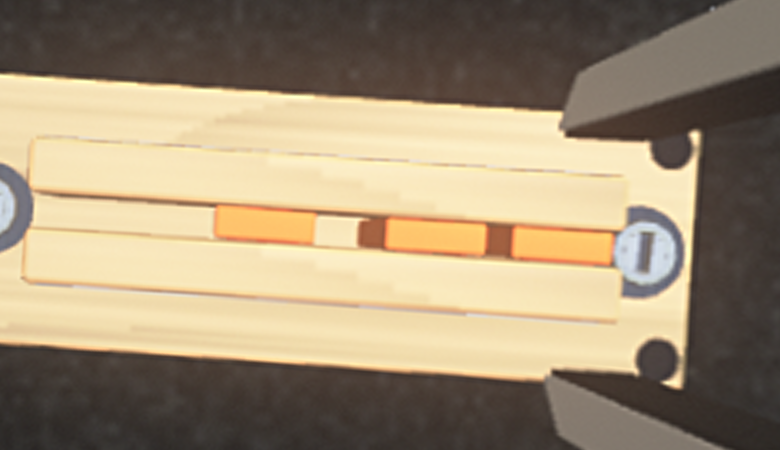

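The rectified view shows spacer tops centred at (265,223), (436,237) and (563,245), which are world (480.5,-8.3), (476,-65.5) and (473.2,-107.7). Both screws now show their slots along the rack's x axis. Grasping the middle spacer first.

servo_tool --pt "0.47 0.33 0 0 0 0.8 0" --pt "0 0 2 0 0 0 0" --pt "0 0 2 0 0 0 0" --pt "0 0 2 0 0 0 0" --pt "0 0 2 0 0 0 0" --pt "0 0 2 0 0 0 0" --pt "0 0 1.6 0 0 0 0" --pt "0 0 0.9 0 0 0 0" --pt "0 0 0.2 0 0 0 0" --pt "0 0 0 0 0 0 -0.5" --pt "0 0 0 0 0 0 -1" --pt "0 0 0 0 0 0 -1" --pt "0 0 0 0 0 0 -1" --pt "0 0 0 0 0 0 -1" --pt "0 0 0 0 0 0 -1" --pt "0 0 0 0 0 0 -1" --pt "0 0 0 0 0 0 -1" --newtons 25

```text
time_s: 36.45
tcp_pos: [476.6, -65.5, 61.9]
tool_rot: [[0.074, 0.997, 0.0], [0.997, -0.074, 0.0], [0.0, 0.0, -1.0]]
force: [-0.8, 0.7, 6.4]
opening: 10.8
gripper_force: 25.0
```

servo_tool --pt "0 0 -0.5 0 0 0 -1" --pt "0 0 -1 0 0 0 -1" --pt "0 0 -1.5 0 0 0 -1" --pt "0 0 -2 0 0 0 -1" --pt "0 0 -2.5 0 0 0 -1" --pt "0 0 -2.5 0 0 0 -1" --pt "0 0 -2 0 0 0 -1" --pt "0 0 0 0 0 0 -1"

```text
time_s: 37.25
tcp_pos: [477.5, -65.7, 184.0]
tool_rot: [[0.074, 0.997, 0.003], [0.997, -0.074, 0.001], [0.002, 0.003, -1.0]]
force: [0.3, 1.4, -0.6]
opening: 10.7
gripper_force: 25.0
```

```bash
python3 - <<'E'
from h import *
c=cam('top'); im=grab_frame('top'); hsv=cv2.cvtColor(im,cv2.COLOR_RGB2HSV);H,S,V=[hsv[:,:,i].astype(int) for i in range(3)]
m=(H>100)&(H<125)&(S>150)&(V>90); m[:190]=0; m[290:]=0; n,l,st,ce=cv2.connectedComponentsWithStats(m.astype('uint8')); k=1+np.argmax(st[1:,4]); r=cv2.minAreaRect(np.argwhere(l==k)[:,::-1].astype('f4')); P=[onz(c,p,35) for p in cv2.boxPoints(r)]; print('tray',st[k],np.round(P),np.mean(P,0))
s=env.sense(); print(s['q'].round(1),s['opening'],s['gripper_force']); C=np.mean(P,0); to(C[0],C[1],180,-11.8)
E
```

```text
tray [ 120  210   57   65 2406] [[373. 391.  35.]
 [550. 354.  35.]
 [518. 217.  35.]
 [341. 256.  35.]] [445.41951656 304.39772696  35.        ]
[-57.3  14.6  67.7 120.2 -16.6  55.2  15.1] 10.608479952258055 24.985682666301727
shift cm [36.627 -5.854  0.312] turn deg [ 0.1  -0.09  7.6 ] q [-57.3  14.6  67.7 120.2 -16.6  55.2  15.1] t 37.3 F [ 0.3  0.7 -0.3] tcp [477.  -65.2 182.7]
```

servo_tool --pt "3.27 -0.08 0 0 0 0 -1" --pt "3.27 -0.08 0 0 0 0 -1" --pt "3.27 -0.08 0 0 0 0 -1" --pt "3.27 -0.08 0 0 0 0 -1" --pt "3.27 -0.08 0 0 0 0 -1" --pt "3.27 -0.08 0 0 0 0 -1" --pt "3.27 -0.08 0 0 0 0 -1" --pt "3.27 -0.08 0 0 0 0 -1" --pt "3.27 -0.08 0 0 0 0 -1" --pt "3.27 -0.08 0 0 0 0 -1" --pt "3.27 -0.08 0 0 0 0 -1" --pt "0 0 0 0 0 0 -1"

```text
time_s: 38.5
tcp_pos: [493.4, 297.9, 180.2]
tool_rot: [[0.069, 0.998, -0.001], [0.998, -0.069, -0.001], [-0.001, -0.001, -1.0]]
force: [0.6, -0.5, -0.3]
opening: 10.7
gripper_force: 25.0
```

servo_tool --pt "0 0 0 0 0 -8.2 -1" --pt "0 0 0 0 0 -8.2 -1" --pt "0 0 0 0 0 -8.2 -1" --pt "0 0 0 0 0 -8.2 -1" --pt "0 0 0 0 0 -8.2 -1" --pt "0 0 0 0 0 -8.2 -1" --pt "0 0 0 0 0 -8.2 -1" --pt "0 0 0 0 0 -8.2 -1" --pt "0 0 0 0 0 -8.2 -1" --pt "0 0 0 0 0 -8.2 -1" --pt "0 0 0 0 0 0 -1" --pt "0 0 0 0 0 0 -1"

```text
time_s: 39.7
tcp_pos: [494.1, 293.1, 181.2]
tool_rot: [[-0.976, 0.217, -0.001], [0.217, 0.976, -0.001], [0.001, -0.001, -1.0]]
force: [-0.2, 0.5, -0.3]
opening: 10.7
gripper_force: 25.0
```

```bash
cat >> h.py <<'E'
def tray():
    c=cam('wrist'); im=grab_frame('wrist'); hsv=cv2.cvtColor(im,cv2.COLOR_RGB2HSV);H,S,V=[hsv[:,:,i].astype(int) for i in range(3)]
    m=((H>100)&(H<125)&(S>130)&(V>60)).astype('uint8'); n,l,st,ce=cv2.connectedComponentsWithStats(m); k=1+np.argmax(st[1:,4])
    h=cv2.approxPolyDP(cv2.convexHull(np.argwhere(l==k)[:,::-1].astype('i4')),4,True)[:,0]; print('tray rim hull',[tuple(onz(c,p,35)[:2].round(0)) for p in h])
    return im
E
python3 - <<'E'
from h import *
s=env.sense(); print(s['gripper_force'],s['opening']); to(494.4,294.2,55,78.2)
im=tray(); cv2.imwrite('pics/w12.png',im[:,:,::-1])
E
```

```text
24.98535007238388 10.705958431884575
shift cm [-0.013  0.122 12.615] turn deg [-0.04 -0.04 -0.73] q [-68.7  19.6  39.5 108.3 -14.7  57.2  54.7] t 39.7 F [-0.2  0.5 -0.3] tcp [494.1 293.1 181.2]
tray rim hull [(np.float64(372.0), np.float64(389.0)), (np.float64(545.0), np.float64(352.0)), (np.float64(518.0), np.float64(226.0)), (np.float64(345.0), np.float64(264.0))]
```

View pics/w12.png

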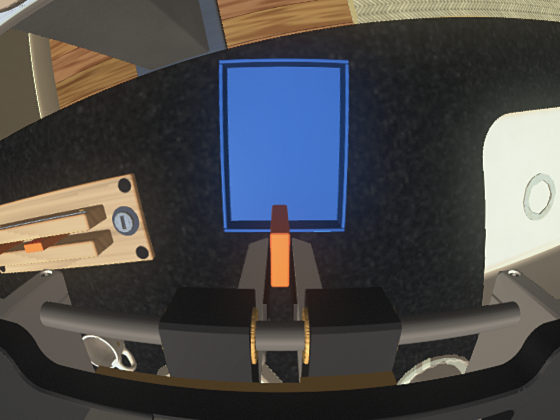

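The wrist view shows the spacer held upright over the far end of the tray, whose corners are at (220,60), (348,62), (345,231) and (225,229). Lowering and releasing.

servo_tool --pt "0 0.25 2 0 0 0 -1" --pt "0 0 2.5 0 0 0 -1" --pt "0 0 2.5 0 0 0 -1" --pt "0 0 2.5 0 0 0 -1" --pt "0 0 2 0 0 0 -1" --pt "0 0 0.8 0 0 0 -1" --pt "0 0 0.3 0 0 0 -1" --pt "0 0 0 0 0 0 -1" --pt "0 0 0 0 0 0 -0.7" --pt "0 0 0 0 0 0 -0.5" --pt "0 0 0 0 0 0 -0.3" --pt "0 0 0 0 0 0 -0.2" --pt "0 0 0 0 0 0 -0.2" --pt "0 0 -1 0 0 0 -0.2" --pt "0 0 -2 0 0 0 -0.2" --pt "0 0 -2.5 0 0 0 -0.2" --pt "0 0 -2.5 0 0 0 -0.2" --pt "0 0 -2.5 0 0 0 -0.2" --pt "0 0 -2 0 0 0 -0.2"

```text
time_s: 41.65
tcp_pos: [495.1, 296.2, 182.8]
tool_rot: [[-0.977, 0.212, 0.001], [0.212, 0.977, 0.001], [-0.001, 0.001, -1.0]]
force: [-0.4, -0.4, -0.4]
opening: 37.6
gripper_force: 0.0
```

```bash
python3 - <<'E'
from h import *
to(480.5,-8.3,180,-4.2)
im=save('wrist','w13'); cv2.imwrite('pics/w13.png',cv2.resize(im[30:330,0:400,::-1],(560,420)))
E
```

```text
shift cm [ -5.042 -30.062   0.26 ] turn deg [ 7.000e-02 -1.000e-02  8.194e+01] q [-69.   19.7  39.7 108.  -14.9  57.4  54.9] t 41.65 F [-0.4 -0.4 -0.4] tcp [495.1 296.2 182.8]
```

View pics/w13.png

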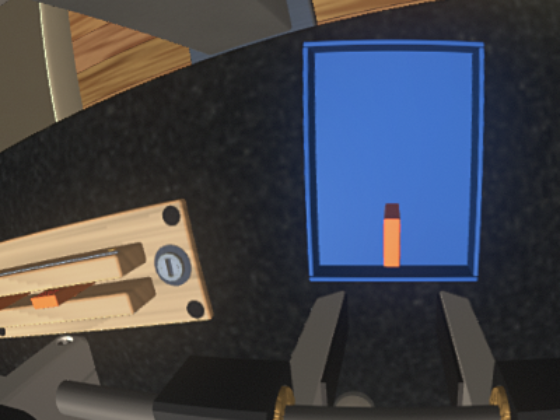

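The first spacer stands upright in the tray at (391,240). Next is the one at (480.5,-8.3).

servo_tool --pt "-0.5 -3 0 0 0 0 -0.2" --pt "-0.5 -3 0 0 0 0 -0.2" --pt "-0.5 -3 0 0 0 0 -0.2" --pt "-0.5 -3 0 0 0 0 -0.2" --pt "-0.5 -3 0 0 0 0 -0.2" --pt "-0.5 -3 0 0 0 0 -0.2" --pt "-0.5 -3 0 0 0 0 -0.2" --pt "-0.5 -3 0 0 0 0 -0.2" --pt "-0.5 -3 0 0 0 0 -0.2" --pt "-0.5 -3 0 0 0 0 -0.2" --pt "0 0 0 0 0 0 -0.2"

```text
time_s: 42.8
tcp_pos: [479.6, -11.2, 181.3]
tool_rot: [[-0.976, 0.217, 0.0], [0.217, 0.976, 0.0], [-0.0, 0.0, -1.0]]
force: [0.6, 0.2, -0.4]
opening: 37.8
gripper_force: 0.0
```

servo_tool --pt "0 0 0 0 0 8.2 -0.2" --pt "0 0 0 0 0 8.2 -0.2" --pt "0 0 0 0 0 8.2 -0.2" --pt "0 0 0 0 0 8.2 -0.2" --pt "0 0 0 0 0 8.2 -0.2" --pt "0 0 0 0 0 8.2 -0.2" --pt "0 0 0 0 0 8.2 -0.2" --pt "0 0 0 0 0 8.2 -0.2" --pt "0 0 0 0 0 8.2 -0.2" --pt "0 0 0 0 0 8.2 -0.2" --pt "0 0 0 0 0 0 -0.2" --pt "0 0 0 0 0 0 -0.2"

```text
time_s: 44.0
tcp_pos: [480.1, -7.1, 180.8]
tool_rot: [[0.069, 0.998, -0.0], [0.998, -0.069, -0.0], [-0.0, -0.0, -1.0]]
force: [-1.2, -0.0, -0.6]
opening: 37.7
gripper_force: 0.0
```

```bash
python3 - <<'E'
from h import *
to(480.5,-8.3,62,-4.2)
c=cam('wrist'); im=grab_frame('wrist'); A=rect(im,c,475,-50,74,130,3).astype(int); m=(A[:,:,0]>200)&(A[:,:,0]-A[:,:,2]>120)
n,l,st,ce=cv2.connectedComponentsWithStats(m.astype('uint8'))
for i in range(1,n):
    if st[i,4]>300: print(st[i],475+130-ce[i][1]/3,80-ce[i][0]/3)
E
```

```text
shift cm [-0.116  0.054 11.881] turn deg [-0.01  0.01  0.24] q [-63.5  14.2  66.4 120.3 -15.9  54.9   7.5] t 44.0 F [-1.2 -0.  -0.6] tcp [480.1  -7.1 180.8]
[702 123  75  13 500] 561.912 -166.13466666666667
[ 212  354  102   41 3459] 480.3609906524044 -7.624168834923395
[ 509  374  104   40 3289] 473.37975068409855 -106.40539170973955
[648 667  62  23 446] 379.3124065769806 -146.08071748878922
```

Positions confirmed. I'll grip and lift.

servo_tool --pt "-0.06 0.04 1 0 0 0.2 -0.2" --pt "0 0 2 0 0 0 -0.2" --pt "0 0 2.5 0 0 0 -0.2" --pt "0 0 2.5 0 0 0 -0.2" --pt "0 0 2 0 0 0 -0.2" --pt "0 0 1.4 0 0 0 -0.2" --pt "0 0 0.45 0 0 0 -0.2" --pt "0 0 0 0 0 0 -0.2" --pt "0 0 0 0 0 0 -1" --pt "0 0 0 0 0 0 -1" --pt "0 0 0 0 0 0 -1" --pt "0 0 0 0 0 0 -1" --pt "0 0 0 0 0 0 -1" --pt "0 0 0 0 0 0 -1" --pt "0 0 0 0 0 0 -1" --newtons 25

```text
time_s: 45.55
tcp_pos: [480.8, -7.9, 62.5]
tool_rot: [[0.077, 0.997, 0.001], [0.997, -0.077, 0.0], [0.0, 0.001, -1.0]]
force: [0.4, 1.6, 6.7]
opening: 10.6
gripper_force: 25.0
```

servo_tool --pt "0 0 -0.5 0 0 0 -1" --pt "0 0 -1 0 0 0 -1" --pt "0 0 -1.5 0 0 0 -1" --pt "0 0 -2 0 0 0 -1" --pt "0 0 -2.5 0 0 0 -1" --pt "0 0 -2.5 0 0 0 -1" --pt "0 0 -2 0 0 0 -1" --pt "0 0 0 0 0 0 -1"

```text
time_s: 46.35
tcp_pos: [481.5, -8.1, 184.5]
tool_rot: [[0.077, 0.997, 0.003], [0.997, -0.077, 0.002], [0.002, 0.003, -1.0]]
force: [0.8, 0.2, -0.3]
opening: 10.4
gripper_force: 25.0
```

```bash
cat >> h.py <<'E'
def traytop():
    c=cam('top'); im=grab_frame('top'); hsv=cv2.cvtColor(im,cv2.COLOR_RGB2HSV);H,S,V=[hsv[:,:,i].astype(int) for i in range(3)]
    m=(H>100)&(H<125)&(S>150)&(V>90); m[:190]=0; m[290:]=0; n,l,st,ce=cv2.connectedComponentsWithStats(m.astype('uint8')); k=1+np.argmax(st[1:,4]); r=cv2.minAreaRect(np.argwhere(l==k)[:,::-1].astype('f4')); P=[onz(c,p,35) for p in cv2.boxPoints(r)]; print('tray',st[k],np.round(P).tolist(),np.mean(P,0))
E
python3 - <<'E'
from h import *
traytop(); to(445,306,180,78)
E
```

```text
tray [ 120  210   56   65 2296] [[373.0, 391.0, 35.0], [550.0, 353.0, 35.0], [518.0, 217.0, 35.0], [341.0, 256.0, 35.0]] [445.41763592 304.36668587  35.        ]
shift cm [31.001 -5.985  0.365] turn deg [ 1.500e-01 -2.000e-02 -8.239e+01] q [-63.8  14.1  66.9 120.2 -15.9  55.2   7.3] t 46.4 F [ 0.3  0.8 -1.4] tcp [480.9  -7.7 183.2]
```

servo_tool --pt "3.1 -0.6 0 0 0 0 -1" --pt "3.1 -0.6 0 0 0 0 -1" --pt "3.1 -0.6 0 0 0 0 -1" --pt "3.1 -0.6 0 0 0 0 -1" --pt "3.1 -0.6 0 0 0 0 -1" --pt "3.1 -0.6 0 0 0 0 -1" --pt "3.1 -0.6 0 0 0 0 -1" --pt "3.1 -0.6 0 0 0 0 -1" --pt "3.1 -0.6 0 0 0 0 -1" --pt "3.1 -0.6 0 0 0 0 -1" --pt "0 0 0 0 0 0 -1"

```text
time_s: 47.5
tcp_pos: [443.3, 309.3, 180.9]
tool_rot: [[0.072, 0.997, -0.001], [0.997, -0.072, -0.002], [-0.002, -0.0, -1.0]]
force: [-0.1, -1.2, -0.4]
opening: 10.6
gripper_force: 25.0
```

servo_tool --pt "0 0 0 0 0 -8.2 -1" --pt "0 0 0 0 0 -8.2 -1" --pt "0 0 0 0 0 -8.2 -1" --pt "0 0 0 0 0 -8.2 -1" --pt "0 0 0 0 0 -8.2 -1" --pt "0 0 0 0 0 -8.2 -1" --pt "0 0 0 0 0 -8.2 -1" --pt "0 0 0 0 0 -8.2 -1" --pt "0 0 0 0 0 -8.2 -1" --pt "0 0 0 0 0 -8.2 -1" --pt "0 0 0 0 0 0 -1" --pt "0 0 0 0 0 0 -1"

```text
time_s: 48.7
tcp_pos: [444.5, 304.9, 181.7]
tool_rot: [[-0.975, 0.22, -0.001], [0.22, 0.975, -0.001], [0.001, -0.001, -1.0]]
force: [-0.5, -0.3, -0.7]
opening: 10.7
gripper_force: 25.0
```

```bash
python3 - <<'E'
from h import *
to(444.5,306,55.5,78.2); tray(); print(env.sense()['opening'])
E
```

```text
shift cm [ 0.014  0.118 12.62 ] turn deg [-0.04 -0.03 -0.93] q [-75.7  15.9  41.3 112.7 -12.6  55.9  48.9] t 48.7 F [-0.5 -0.3 -0.7] tcp [444.5 304.9 181.7]
tray rim hull [(np.float64(372.0), np.float64(389.0)), (np.float64(546.0), np.float64(351.0)), (np.float64(519.0), np.float64(227.0)), (np.float64(345.0), np.float64(264.0))]
10.690152895318109
```

servo_tool --pt "0 0.15 2 0 0 0 -1" --pt "0 0 2.5 0 0 0 -1" --pt "0 0 2.5 0 0 0 -1" --pt "0 0 2.5 0 0 0 -1" --pt "0 0 2 0 0 0 -1" --pt "0 0 0.8 0 0 0 -1" --pt "0 0 0.3 0 0 0 -1" --pt "0 0 0 0 0 0 -1" --pt "0 0 0 0 0 0 -0.7" --pt "0 0 0 0 0 0 -0.5" --pt "0 0 0 0 0 0 -0.3" --pt "0 0 0 0 0 0 -0.2" --pt "0 0 0 0 0 0 -0.2" --pt "0 0 -1 0 0 0 -0.2" --pt "0 0 -2 0 0 0 -0.2" --pt "0 0 -2.5 0 0 0 -0.2" --pt "0 0 -2.5 0 0 0 -0.2" --pt "0 0 -2.5 0 0 0 -0.2" --pt "0 0 -2 0 0 0 -0.2"

```text
time_s: 50.65
tcp_pos: [445.2, 306.9, 183.3]
tool_rot: [[-0.976, 0.216, 0.001], [0.216, 0.976, 0.001], [-0.0, 0.001, -1.0]]
force: [0.0, 0.0, 1.1]
opening: 37.5
gripper_force: 0.0
```

```bash
python3 - <<'E'
from h import *
to(473.3,-107,180,-4.3)
E
```

```text
shift cm [-11.679 -39.81    0.293] turn deg [ 6.000e-02 -2.000e-02  8.183e+01] q [-76.1  15.9  41.8 112.5 -12.7  56.1  49.2] t 50.65 F [0.  0.  1.1] tcp [445.2 306.9 183.3]
```

servo_tool --pt "-0.97 -3.32 0 0 0 0 -0.2" --pt "-0.97 -3.32 0 0 0 0 -0.2" --pt "-0.97 -3.32 0 0 0 0 -0.2" --pt "-0.97 -3.32 0 0 0 0 -0.2" --pt "-0.97 -3.32 0 0 0 0 -0.2" --pt "-0.97 -3.32 0 0 0 0 -0.2" --pt "-0.97 -3.32 0 0 0 0 -0.2" --pt "-0.97 -3.32 0 0 0 0 -0.2" --pt "-0.97 -3.32 0 0 0 0 -0.2" --pt "-0.97 -3.32 0 0 0 0 -0.2" --pt "-0.97 -3.32 0 0 0 0 -0.2" --pt "-0.97 -3.32 0 0 0 0 -0.2" --pt "0 0 0 0 0 0 -0.2"

```text
time_s: 51.95
tcp_pos: [472.5, -111.5, 182.0]
tool_rot: [[-0.975, 0.221, 0.001], [0.221, 0.975, -0.001], [-0.001, -0.001, -1.0]]
force: [1.1, -0.4, 0.3]
opening: 37.4
gripper_force: 0.0
```

servo_tool --pt "0 0 0 0 0 8.2 -0.2" --pt "0 0 0 0 0 8.2 -0.2" --pt "0 0 0 0 0 8.2 -0.2" --pt "0 0 0 0 0 8.2 -0.2" --pt "0 0 0 0 0 8.2 -0.2" --pt "0 0 0 0 0 8.2 -0.2" --pt "0 0 0 0 0 8.2 -0.2" --pt "0 0 0 0 0 8.2 -0.2" --pt "0 0 0 0 0 8.2 -0.2" --pt "0 0 0 0 0 8.2 -0.2" --pt "0 0 0 0 0 0 -0.2" --pt "0 0 0 0 0 0 -0.2"

```text
time_s: 53.15
tcp_pos: [472.7, -106.7, 181.3]
tool_rot: [[0.073, 0.997, -0.0], [0.997, -0.073, 0.0], [0.0, -0.0, -1.0]]
force: [0.9, 0.6, 0.6]
opening: 37.6
gripper_force: 0.0
```

```bash
python3 - <<'E'
from h import *
to(473.3,-107,62,-4.3)
E
```

```text
shift cm [-0.024  0.065 11.934] turn deg [-0.02 -0.01  0.13] q [-55.7  20.3  75.  119.9 -23.6  57.   27.6] t 53.15 F [0.9 0.6 0.6] tcp [ 472.7 -106.7  181.3]
```

servo_tool --pt "0 0.06 1 0 0 0 -0.2" --pt "0 0 2 0 0 0 -0.2" --pt "0 0 2.5 0 0 0 -0.2" --pt "0 0 2.5 0 0 0 -0.2" --pt "0 0 2 0 0 0 -0.2" --pt "0 0 1.4 0 0 0 -0.2" --pt "0 0 0.45 0 0 0 -0.2" --pt "0 0 0 0 0 0 -0.2" --pt "0 0 0 0 0 0 -1" --pt "0 0 0 0 0 0 -1" --pt "0 0 0 0 0 0 -1" --pt "0 0 0 0 0 0 -1" --pt "0 0 0 0 0 0 -1" --pt "0 0 0 0 0 0 -1" --pt "0 0 0 0 0 0 -1" --newtons 25

```text
time_s: 54.65
tcp_pos: [473.7, -107.0, 63.0]
tool_rot: [[0.077, 0.997, 0.001], [0.997, -0.077, 0.0], [0.0, 0.001, -1.0]]
force: [-0.6, 1.3, 6.8]
opening: 10.5
gripper_force: 25.0
```

servo_tool --pt "0 0 -0.5 0 0 0 -1" --pt "0 0 -1 0 0 0 -1" --pt "0 0 -1.5 0 0 0 -1" --pt "0 0 -2 0 0 0 -1" --pt "0 0 -2.5 0 0 0 -1" --pt "0 0 -2.5 0 0 0 -1" --pt "0 0 -2 0 0 0 -1" --pt "0 0 0 0 0 0 -1"

```text
time_s: 55.45
tcp_pos: [474.4, -107.4, 184.9]
tool_rot: [[0.077, 0.997, 0.003], [0.997, -0.077, 0.001], [0.001, 0.003, -1.0]]
force: [-0.6, 0.2, -0.4]
opening: 10.9
gripper_force: 25.0
```

```bash
python3 - <<'E'
from h import *
traytop(); to(397,316,182,78)
E
```

```text
tray [ 120  210   56   65 2179] [[373.0, 391.0, 35.0], [550.0, 354.0, 35.0], [518.0, 217.0, 35.0], [341.0, 256.0, 35.0]] [445.41951656 304.39772696  35.        ]
shift cm [ 41.568 -10.905   0.192] turn deg [ 1.300e-01  2.000e-02 -8.239e+01] q [-55.5  19.6  74.5 119.7 -22.8  56.9  26.6] t 55.5 F [0.1 0.1 0.9] tcp [ 473.9 -106.8  183.6]
```

servo_tool --pt "0 0 0 0 0 -8.2 -1" --pt "0 0 0 0 0 -8.2 -1" --pt "0 0 0 0 0 -8.2 -1" --pt "0 0 0 0 0 -8.2 -1" --pt "0 0 0 0 0 -8.2 -1" --pt "0 0 0 0 0 -8.2 -1" --pt "0 0 0 0 0 -8.2 -1" --pt "0 0 0 0 0 -8.2 -1" --pt "0 0 0 0 0 -8.2 -1" --pt "0 0 0 0 0 -8.2 -1" --pt "0 0 0 0 0 0 -1"

```text
time_s: 56.6
tcp_pos: [472.7, -107.2, 182.1]
tool_rot: [[-0.977, 0.213, -0.001], [0.213, 0.977, 0.0], [0.001, 0.0, -1.0]]
force: [-0.1, 0.0, 0.3]
opening: 10.5
gripper_force: 25.0
```

```bash
python3 - <<'E'
from h import *
to(396.5,316.5,182,78)
E
```

```text
shift cm [1.6471e+01 3.9773e+01 3.0000e-02] turn deg [ 0.   -0.06 -0.3 ] q [-41.2  10.8  52.9 119.4 -10.5  54.6  95. ] t 56.6 F [-0.1  0.   0.3] tcp [ 472.7 -107.2  182.1]
```

servo_tool --pt "1.27 3.06 0 0 0 0 -1" --pt "1.27 3.06 0 0 0 0 -1" --pt "1.27 3.06 0 0 0 0 -1" --pt "1.27 3.06 0 0 0 0 -1" --pt "1.27 3.06 0 0 0 0 -1" --pt "1.27 3.06 0 0 0 0 -1" --pt "1.27 3.06 0 0 0 0 -1" --pt "1.27 3.06 0 0 0 0 -1" --pt "1.27 3.06 0 0 0 0 -1" --pt "1.27 3.06 0 0 0 0 -1" --pt "1.27 3.06 0 0 0 0 -1" --pt "1.27 3.06 0 0 0 0 -1" --pt "1.27 3.06 0 0 0 0 -1" --pt "0 0 0 0 0 0 -1" --pt "0 0 0 0 0 0 -1"

```text
time_s: 58.1
tcp_pos: [397.4, 316.8, 181.9]
tool_rot: [[-0.976, 0.218, -0.001], [0.218, 0.976, -0.002], [0.0, -0.002, -1.0]]
force: [1.0, -0.0, -0.8]
opening: 10.9
gripper_force: 25.0
```

```bash
python3 - <<'E'
from h import *
to(396.5,316.5,55.5,78); tray()
E
```

```text
shift cm [ 0.074 -0.028 12.645] turn deg [-0.09 -0.02 -0.58] q [-77.3  11.5  36.1 116.1  -8.2  54.9  40.4] t 58.1 F [ 1.  -0.  -0.8] tcp [397.4 316.8 181.9]
tray rim hull [(np.float64(372.0), np.float64(390.0)), (np.float64(516.0), np.float64(358.0)), (np.float64(490.0), np.float64(232.0)), (np.float64(345.0), np.float64(264.0)), (np.float64(354.0), np.float64(325.0))]
```

servo_tool --pt "0 0 2 0 0 0 -1" --pt "0 0 2.5 0 0 0 -1" --pt "0 0 2.5 0 0 0 -1" --pt "0 0 2.5 0 0 0 -1" --pt "0 0 2 0 0 0 -1" --pt "0 0 0.8 0 0 0 -1" --pt "0 0 0.3 0 0 0 -1" --pt "0 0 0 0 0 0 -1" --pt "0 0 0 0 0 0 -0.7" --pt "0 0 0 0 0 0 -0.5" --pt "0 0 0 0 0 0 -0.3" --pt "0 0 0 0 0 0 -0.2" --pt "0 0 0 0 0 0 -0.2" --pt "0 0 -1 0 0 0 -0.2" --pt "0 0 -2 0 0 0 -0.2" --pt "0 0 -2.5 0 0 0 -0.2" --pt "0 0 -2.5 0 0 0 -0.2" --pt "0 0 -2.5 0 0 0 -0.2" --pt "0 0 -2 0 0 0 -0.2"

```text
time_s: 60.05
tcp_pos: [398.1, 316.8, 183.8]
tool_rot: [[-0.976, 0.216, 0.001], [0.216, 0.976, 0.001], [-0.0, 0.001, -1.0]]
force: [-0.3, 0.2, 0.5]
opening: 37.9
gripper_force: 0.0
```

servo_tool --pt "-3 0 -1 0 0 0 -0.2" --pt "-3 0 0 0 0 0 -0.2" --pt "-3 0 0 0 0 0 -0.2" --pt "-3 0 0 0 0 0 -0.2" --pt "0 0 0 0 0 0 -0.2" --pt "0 0 0 0 0 0 -0.2"

```text
time_s: 60.65
tcp_pos: [515.2, 290.5, 191.9]
tool_rot: [[-0.976, 0.217, -0.0], [0.217, 0.976, -0.001], [-0.0, -0.001, -1.0]]
force: [0.1, 0.3, -0.1]
opening: 37.3
gripper_force: 0.0
```

```bash
python3 - <<'E'
from h import *
a=grab_frame('wrist'); b=grab_frame('scene'); s=cv2.resize(b,None,fx=.7,fy=1)
cv2.imwrite('pics/fin.png',np.hstack([cv2.resize(a[:420],None,fx=.7,fy=1),s])[:,:,::-1])
E
```

```text
(no output)
```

View pics/fin.png

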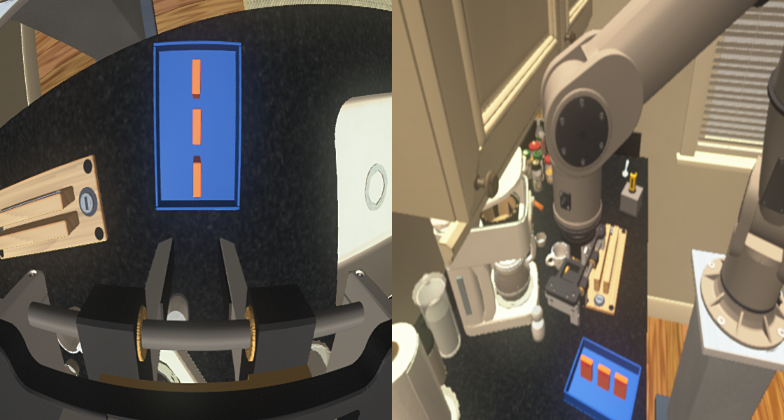

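All three spacers stand in the tray at (196,76), (196,126) and (197,178). The slot is empty, and the scene view shows the screwdriver in its holder at (633,185). Handing in.

```bash
python3 -c "
from workcell import ticket
print(ticket.close_job())"
```

```text
the job is handed in; nothing more can be done
None
```

I handed the job in at about 61 s, but the judge's verdict wasn't returned: by the camera and force readings both screws are fully home, all three spacers that were present stand in the blue tray, the screwdriver is upright in its holder, and no bystander was touched as far as the readings and images show.

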